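# Change over a batch of tumblers in a bench UV curing unit

### The arm

A 7-joint arm with a two-finger parallel gripper is mounted at the origin on the work surface. World frame = base frame: x ahead of the robot, y to its left, z up, the work surface at z = 0. Lengths are in m, angles in rad, forces in N, time in s.
With the tool pointing down it reaches from about 0.35 to 0.9 m from the base axis. Payload 8.1 kg.
Tool frame: the origin (TCP) lies between the finger pads; the fingertips stand 19 mm ahead of it and the grasp point (between the pads) is the TCP (nose_length is the distance from the TCP to the fingertips, in m); z points along the fingers, y is the line along which they close (so a half turn about z gives the same grasp; the last joint's range is limited). The gripper opens to 92 mm and grips with 3 to 60 N. Pads are 19 mm wide; open, the fingers measure 130 mm over their backs; the gripper's body (75 mm by 190 mm) begins 47 mm behind the grasp point.
Start: joints at [-1.379, 0.434, 0.025, 1.573, -0.012, 1.134, -0.075], TCP at [0.182, 0.598, 0.224] pointing down, gripper open.
Joint ranges: [-2.62, 2.62], [-0.44, 2.09], [-1.27, 1.32], [0.08, 2.57], [-1.32, 4.46], [0.12, 2], [-2.74, 2.74]. Speed limits (rad/s): [2.22, 2.22, 3.01, 3.01, 3.14, 3.14, 3.14].

### API

Orientations are given as a unit quaternion [w, x, y, z].
In Python, from station import * gives the robot as it stands. The module is installed in compiled form; this text tells all that it offers.
- The arm moves only by the tool carry_out, never from a script. Its argument "series" is a list of rows, each an object with "linear": the shift along the tool's x, y, z in cm, a list of three; "turn": the turn, a rotation vector about the tool's x, y, z in rad, a list of three. A call has 1 to 8 rows; each row is the pose to reach, as a shift and turn from the pose commanded when the call began, along the tool's axes at that moment; what a row does not reach only later rows make up. A row lasts 1/12 s, in which the tool goes at most 41.7 mm and 7.16 degrees, less where a joint would pass 70% of its speed; a pose out of reach is approached as far as the arm can. A call with a gripper value outside its range is refused whole. "fingers" is the opening in per cent of the stroke, from 0 (shut) to 100 (fully open), set as the call begins (left out, the last holds). The fingers move at their own pace and stop on an object; the grip force is fixed at half the most. Time passes only in rows, so rows that repeat a pose let the fingers close. It gives the time, the measured TCP pose, the force, the opening and the grip force at its end, in the units of the state.
- sense(): the state, without advancing time (a new reading comes with each control period).
- snapshot(name): name is "side" or "top" or "wrist"; returns a dict with "image" (384x512x3 uint8, red, green, blue), "z_map" (384x512 float32, m along the optical axis (not along the pixel's ray), 0 where there is no reading), "mtx" (3x3 intrinsics, pixels), "dist" ([k1, k2, p1, p2, k3] as OpenCV has them; the pictures are not rectified), "origin" and "orientation" of the camera in the world. Camera axes: x right, y down, z forward; pixel columns grow to the right and rows downward; lengths in m; the calibration is good to about 2 mm. A picture is of the moment at which its call begins.
- job_done(): hands the job in; it is judged then, once.
The state is a dict: "t": time; "qpos": joint angles; "joint_velocities": joint speeds; "joint_efforts": joint torques, N m; "tcp_pos": TCP position; "eef_rot": TCP orientation; "force": force on the tool from outside, world axes, zero at the start; "wrist_torque": the same for the moment, N m; "gripper_width": opening from 0.0 (shut) to 1.0 (fully open); "grip_force": force on a finger pad.
Only numpy, scipy, OpenCV 4.12 (cv2) and the standard library are available. Lean on these libraries where they do the work, as an engineer would, in place of code of your own. Each camera call takes 0.05 s, during which the arm holds its last target. There are 200 camera calls.

### The job

The curing unit has finished its last batch: swing its amber shield flap up and over past vertical and lower it gently back onto its stops, lift the one or two cured tumblers out of the carriage and stand them in the shallow grey crate, and stand all the printed tumblers waiting on the mat in the carriage. Then push the carriage in under the lamp hood until the spring catch snaps out behind it, and swing the flap back over and lower it gently until it is fully shut. Never let the flap fall onto its stops at either end, keep every tumbler upright where it is stood, and leave the other things on the bench where they are.

Things in the scene. Friction and masses are not known exactly. Their poses are not given: they have to be found in the camera images.
- flap (a joint): angle of the amber shield flap about its hinge: 0 = shut (level over the loading bay, pointing from the hinge along the unit's -x, about towards the robot), 1.57 = straight up, 2.40 = open, leaning back on its two rubber-topped back stops. The flap is about 0.42 kg and falls from either side of vertical; the hinge has only slight friction and damping
- flap_hinge (a point): a point on the flap's hinge line, midway along the flap, 125 mm above the table. The hinge line runs along the unit's y. (The axes of this point turn with the flap)
- flap_bar (a point): centre of the flap's steel pull bar, a round bar 12 mm in diameter and 150 mm long (the free length between its two ears is 136 mm), parallel to the hinge line and 155 mm from it, in the plane of the flap; 30 mm of free gap lies between the bar and the flap's panel (370 mm along the hinge, 119 mm across, 5 mm thick). The bar may turn between the fingers as the flap swings. (The axes of this point turn with the flap)
- carriage (a joint): how far the carriage has been slid in along its rails, m: 0 = drawn fully out in the loading bay, 0.282 = end stop under the hood; the catch snaps out behind it at about 0.272 and from then on it cannot be drawn back. Pushing takes some 2 to 6 N
- unit: the fixed curing unit; origin on the table under the middle of the drawn-out carriage. Its axes: -y is the way the carriage slides in, +x points away from the robot to the hinge side. Seen from the origin: hood mouth at y -165 mm (roof 25 mm above the tumblers), bay back wall at x +84 (top 118 mm high), front apron at x -69 (top 58 mm high), end plate at y +238 (top 120 mm high)
- tray_mid (a point): centre of the carriage's inner floor, 30 mm above the table; axes as the unit's. The carriage is an aluminium tray, inside 216 mm long (along y) by 72 mm wide (x), room for three tumblers in a row 72 mm apart, with a rim 38 mm above this floor
- carriage_handle (a point): centre of the carriage's black push bar: a round bar 12 mm in diameter, 80 mm long along the unit's x, on an upright stem at its middle, 80 mm above the table, behind the +y end of the carriage; it can be pinched from above, or pushed to -y
- catch (a joint): angle of the spring catch, a steel finger 50 mm long that pivots beside the carriage near the hood mouth on the robot's side: 0 = sprung out into the carriage's way (also when snapped behind it), about 0.3 = pressed aside while the carriage passes
- crate_mid (a point): centre of the inner floor (4 mm above the table) of the loose shallow grey plastic crate, outside 170 mm (its x) by 100 mm (its y) by 35 mm high, walls 4 mm; it holds two tumblers side by side along its x
- cup_a_mid (a point): printed tumbler waiting on the mat (may be absent: None): white lidded tumbler with a printed green band, upright cylinder 60 mm in diameter, 80 mm tall, about 0.17 kg; this point is its centre, half-way up (40 mm above its underside), z along its axis
- cup_b_mid (a point): printed tumbler waiting on the mat (may be absent: None): white lidded tumbler with a printed green band, upright cylinder 60 mm in diameter, 80 mm tall, about 0.17 kg; this point is its centre, half-way up (40 mm above its underside), z along its axis
- cup_c_mid (a point): printed tumbler waiting on the mat (may be absent: None): white lidded tumbler with a printed green band, upright cylinder 60 mm in diameter, 80 mm tall, about 0.17 kg; this point is its centre, half-way up (40 mm above its underside), z along its axis
- cup_d_mid (a point): printed tumbler waiting on the mat (may be absent: None): white lidded tumbler with a printed green band, upright cylinder 60 mm in diameter, 80 mm tall, about 0.17 kg; this point is its centre, half-way up (40 mm above its underside), z along its axis
- done_a_mid (a point): cured tumbler standing in the carriage at the start (may be absent: None): white lidded tumbler with a printed green band, upright cylinder 60 mm in diameter, 80 mm tall, about 0.17 kg; this point is its centre, half-way up (40 mm above its underside), z along its axis
- done_b_mid (a point): cured tumbler standing in the carriage at the start (may be absent: None): white lidded tumbler with a printed green band, upright cylinder 60 mm in diameter, 80 mm tall, about 0.17 kg; this point is its centre, half-way up (40 mm above its underside), z along its axis
- tape: bystander to be left alone: roll of brown tape; origin at its underside
- cone: bystander to be left alone: black chuck cone; origin at its underside
- solvent: bystander to be left alone: solvent bottle; origin at its underside
- driver: bystander to be left alone: screwdriver; origin at its underside
- brush: bystander to be left alone: brush; origin at its underside
- ink: bystander to be left alone: ink bottle; origin at its underside

How it is judged:
On the way, in this order (a step that is already met when the one before it is completed fails the run):
1. the flap has been swung over and rests open on its back stops (value of joint flap above 2.33 rad and velocity of joint flap below 0.1 rad/s), for 0.3 s.
2. every cured tumbler stands in the crate and every waiting tumbler stands in the carriage (x of cup_a_mid in the frame of tray_mid between -0.015 and 0.015 m and y of cup_a_mid in the frame of tray_mid between -0.09 and 0.09 m and z of cup_a_mid in the frame of tray_mid between 0.028 and 0.05 m and angle between each of cup_a_mid, cup_b_mid, cup_c_mid, cup_d_mid, done_a_mid, done_b_mid's own z axis and vertical below 0.15 rad and x of cup_b_mid in the frame of tray_mid between -0.015 and 0.015 m and y of cup_b_mid in the frame of tray_mid between -0.09 and 0.09 m and z of cup_b_mid in the frame of tray_mid between 0.028 and 0.05 m and x of cup_c_mid in the frame of tray_mid between -0.015 and 0.015 m and y of cup_c_mid in the frame of tray_mid between -0.09 and 0.09 m and z of cup_c_mid in the frame of tray_mid between 0.028 and 0.05 m and x of cup_d_mid in the frame of tray_mid between -0.015 and 0.015 m and y of cup_d_mid in the frame of tray_mid between -0.09 and 0.09 m and z of cup_d_mid in the frame of tray_mid between 0.028 and 0.05 m and x of done_a_mid in the frame of crate_mid between -0.065 and 0.065 m and y of done_a_mid in the frame of crate_mid between -0.03 and 0.03 m and z of done_a_mid in the frame of crate_mid between 0.028 and 0.05 m and x of done_b_mid in the frame of crate_mid between -0.065 and 0.065 m and y of done_b_mid in the frame of crate_mid between -0.03 and 0.03 m and z of done_b_mid in the frame of crate_mid between 0.028 and 0.05 m), for 0.3 s.
3. the carriage is under the hood and the catch has snapped out behind it (value of joint carriage above 0.262 m and value of joint catch below 0.06 rad), for 0.3 s.
At the end, for the whole second after the job is handed in: The flap is shut (under 0.05 rad), the carriage is slid in beyond 0.262 m with the catch sprung out behind it, every printed tumbler stands upright on the floor of the carriage, every cured tumbler stands upright on the floor of the crate, all at rest (all of step 2 and all of step 3 and value of joint flap below 0.05 rad and linear speed of each of cup_a, cup_b, cup_c, cup_d, done_a, done_b below 0.03 m/s); the robot touches nothing.
It fails at once if the flap falls onto its shut stop (faster than 1.8 rad/s in the last 0.12 rad) (value of joint flap below 0.12 rad and velocity of joint flap below -1.8 rad/s).
It fails at once if the flap falls onto its back stops (faster than 1.8 rad/s in the last 0.12 rad) (value of joint flap above 2.28 rad and velocity of joint flap above 1.8 rad/s).
It fails at once if a bystander is moved more than 40 mm (distance of any of tape, cone, solvent, driver, brush, ink from where it was at the start of the episode above 0.04 m).
Of cup_a, cup_b, cup_c, cup_d only 2 to 3 are there at a start; the rules pass over those that are not, and their reading is None.
Of done_a, done_b only 1 to 2 are there at a start; the rules pass over those that are not, and their reading is None.
At some moment in a run one of cup_a, cup_b, cup_c, cup_d may be knocked a few centimetres aside while the robot is not near it.
It also fails if it takes over 210 s, if anything falls off the work surface, if the arm or the gripper's body presses on something with over 40 N, if the wrist force passes 120 N, or if a joint passes its speed limit or range.

## Working session

There is one attempt and no reset: what is moved stays moved. The work goes in short steps, Python scripts to look and compute and a tool call to move; the robot and the scene stay as the last step left them, time stands still between calls to the robot, and variables do not carry over. Pictures are saved under pics/ and viewed, at most 14 in all, crops included, and the job is handed in when it is done.

Besides the shell and the picture viewer there is one more tool, called after ">>>" as name([rows], argument=value, ...), one row to a line, values as JSON. carry_out: Moves the arm, as the interface text tells. Its arguments: {"type":"object","properties":{"series":{"type":"array"},"fingers":{"type":"number"}},"required":["series"]}

```bash
mkdir -p pics; cat > h.py <<'E'
from station import *
import numpy as np, cv2
from scipy.spatial.transform import Rotation as R
def q2R(q): return R.from_quat([q[1],q[2],q[3],q[0]]).as_matrix()
def snap(n,save=None):
    s=snapshot(n)
    if save: cv2.imwrite('pics/%s.png'%save,s['image'][:,:,::-1])
    s['R']=q2R(s['orientation']); s['o']=np.array(s['origin']); return s
def ray(s,uv):
    p=cv2.undistortPoints(np.array(uv,float).reshape(-1,1,2),s['mtx'],np.array(s['dist'])).reshape(-1,2)
    return np.c_[p,np.ones(len(p))]@s['R'].T
def onz(s,uv,z):
    d=ray(s,uv); return s['o']+d*((z-s['o'][2])/d[:,2])[:,None]
def pts(s):
    h,w=s['z_map'].shape
    u,v=np.meshgrid(np.arange(w),np.arange(h))
    d=ray(s,np.c_[u.ravel(),v.ravel()])
    return (s['o']+d*s['z_map'].reshape(-1,1)).reshape(h,w,3)
E
python3 - <<'E'
from h import *
for n in ('top','side','wrist'):
    s=snap(n,n+'0'); print(n,s['o'],s['R'].round(2).tolist(),s['mtx'][0,0])
st=sense(); print(st)
E
python3 -c "
import cv2,numpy as np
" 
```

```text
top [0.39440998 0.08481522 1.17646507] [[-0.01, -0.99, 0.1], [-1.0, 0.01, -0.02], [0.02, -0.1, -0.99]] 494.89137653011556
side [ 0.32186529 -0.5280345   0.6174157 ] [[0.95, -0.21, 0.24], [-0.32, -0.61, 0.73], [-0.0, -0.77, -0.64]] 354.6650553815331
wrist [0.1037318  0.62189817 0.38465707] [[0.29, 0.91, 0.29], [0.96, -0.28, -0.09], [-0.0, 0.31, -0.95]] 264.73476441562616
{'t': 0.15, 'qpos': array([-1.37861164,  0.43507283,  0.02496723,  1.57385867, -0.01159005,
        1.13401245, -0.07510816]), 'joint_velocities': array([ 0.00067398, -0.00224451, -0.00041253, -0.0018962 ,  0.00084077,
        0.00093642,  0.00081145]), 'joint_efforts': array([ 2.37579588e-03, -6.68261933e+01,  9.86424722e-01, -3.14695895e+01,
       -6.04248187e-02,  3.93380318e-02,  9.35538742e-05]), 'tcp_pos': array([0.18151632, 0.59766031, 0.22353041]), 'eef_rot': array([-3.05006548e-05,  1.46891891e-01,  9.89152369e-01, -6.02494780e-04]), 'force': array([-0.62816896, -0.13371781, -0.16748917]), 'wrist_torque': array([0.02112085, 0.00566108, 0.07663919]), 'grip_force': 0.0, 'gripper_width': 1.0008422223684388}
```

View pics/top0.png

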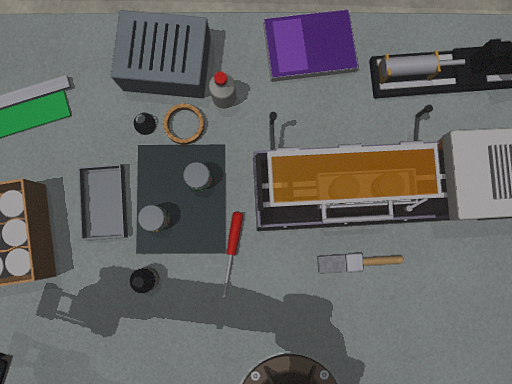

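View pics/side0.png

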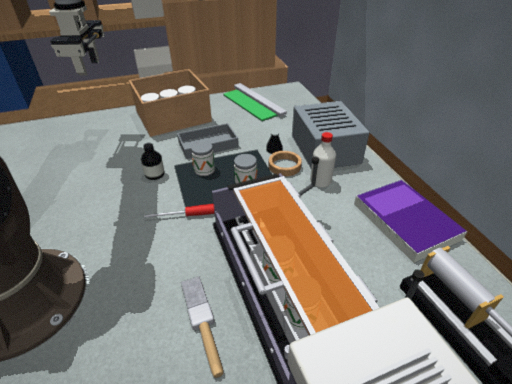

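Top view: two printed tumblers on the mat at (197,175) and (153,218). The crate is at (103,202), the flap panel is amber from (268,150) to (443,203), and the pull bar runs near (322..418, 203-215). Two cured tumblers show through the flap at about (344,185) and (392,185). The side view agrees.

```bash
cat > m.py <<'E'
from h import *
s=snap('top'); P=pts(s); im=s['image']; hsv=cv2.cvtColor(im,cv2.COLOR_RGB2HSV)
def show(name,uv): 
    for u,v in uv: print(name,(u,v),P[v,u].round(3))
show('cup',[(197,173),(152,217)])
show('crate floor',[(103,202)])
show('flap',[(290,160),(420,160),(290,190),(420,190)])
# amber blob
m=((hsv[...,0]>8)&(hsv[...,0]<25)&(hsv[...,1]>150)&(hsv[...,2]>90)).astype(np.uint8); m[:,:250]=0; m[:130]=0; m[235:]=0
c=max(cv2.findContours(m,0,2)[0],key=cv2.contourArea); r=cv2.minAreaRect(c); b=cv2.boxPoints(r)
print('amber',r,onz(s,b,.125).round(3))
# cup tops: depth based
z=P[...,2]
mt=((z>.07)&(z<.1)).astype(np.uint8); mt[:, :137]=0; mt[:,227:]=0; mt[:145]=0; mt[255:]=0
for c in cv2.findContours(mt,0,2)[0]:
    if cv2.contourArea(c)>100: (u,v),rad=cv2.minEnclosingCircle(c); print('cupc',u,v,rad,onz(s,[(u,v)],.08).round(3))
mc=((z>.028)&(z<.045)).astype(np.uint8); mc[:,:75]=0; mc[:,135:]=0; mc[:160]=0; mc[245:]=0
q=np.argwhere(mc)[:,::-1]; r=cv2.minAreaRect(onz(s,q,.035)[:,:2].astype(np.float32)); print('crate',r)
# bar: region high
for u in (330,370,410):
    print(u,[(v,P[v,u].round(3).tolist()) for v in range(198,226,2)])
cv2.imwrite('pics/bar.png',cv2.resize(im[130:240,240:450,::-1],None,fx=3.6,fy=3.6,interpolation=2))
E
python3 m.py
```

```text
cup (197, 173) [0.538 0.207 0.081]
cup (152, 217) [0.441 0.305 0.082]
crate floor (103, 202) [0.48  0.438 0.003]
flap (290, 160) [0.559 0.002 0.126]
flap (420, 160) [ 0.558 -0.28   0.128]
flap (290, 190) [0.494 0.004 0.13 ]
flap (420, 190) [ 0.493 -0.279  0.124]
amber ((354.3416442871094, 174.93922424316406), (45.129329681396484, 163.3333740234375), 87.0390625) [[ 0.567  0.042  0.125]
 [ 0.585 -0.315  0.125]
 [ 0.486 -0.316  0.125]
 [ 0.47   0.038  0.125]]
cupc 151.59259033203125 218.0 13.739046096801758 [[0.439 0.306 0.08 ]]
cupc 195.8828125 174.546875 13.362255096435547 [[0.535 0.209 0.08 ]]
crate ((0.4789399206638336, 0.4334028959274292), (0.1710730344057083, 0.10255023092031479), 4.067224979400635)
330 [(198, [0.477, -0.082, 0.127]), (200, [0.472, -0.081, 0.131]), (202, [0.468, -0.081, 0.131]), (204, [0.471, -0.097, 0.029]), (206, [0.464, -0.091, 0.067]), (208, [0.46, -0.094, 0.047]), (210, [0.457, -0.099, 0.014]), (212, [0.452, -0.099, 0.019]), (214, [0.448, -0.099, 0.018]), (216, [0.443, -0.098, 0.02]), (218, [0.434, -0.081, 0.127]), (220, [0.43, -0.08, 0.135]), (222, [0.426, -
[... 222 characters left out ...]
194, 0.018]), (210, [0.457, -0.194, 0.017]), (212, [0.452, -0.193, 0.019]), (214, [0.447, -0.193, 0.021]), (216, [0.438, -0.166, 0.131]), (218, [0.433, -0.166, 0.132]), (220, [0.429, -0.165, 0.133]), (222, [0.428, -0.193, 0.016]), (224, [0.424, -0.193, 0.017])]
410 [(198, [0.476, -0.255, 0.128]), (200, [0.479, -0.286, 0.031]), (202, [0.471, -0.274, 0.067]), (204, [0.469, -0.287, 0.028]), (206, [0.464, -0.282, 0.041]), (208, [0.459, -0.281, 0.046]), (210, [0.455, -0.283, 0.039]), (212, [0.451, -0.289, 0.018]), (214, [0.446, -0.29, 0.015]), (216, [0.442, -0.289, 0.017]), (218, [0.435, -0.276, 0.058]), (220, [0.432, -0.289, 0.018]), (222, [0.427, -0.288, 0.018]), (224, [0.423, -0.295, -0.003])]
```

View pics/bar.png

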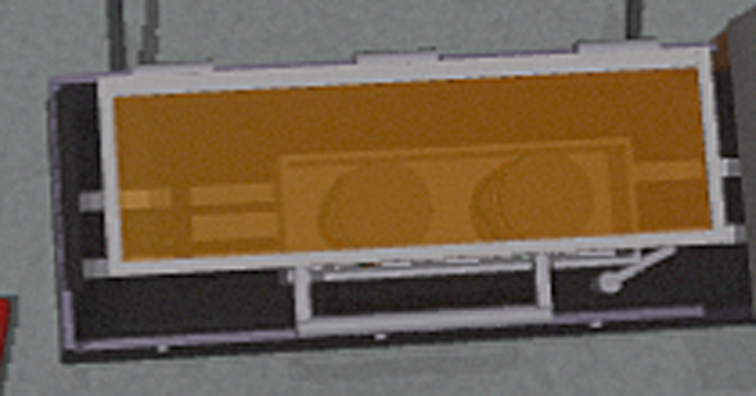

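The bar runs from full-image px (323,220) to (392,217). Its depth top of about 0.131 m fits a bar centre at 0.125 m. Next I fit the unit frame.

```bash
cat >> h.py <<'E'
def axes(yaw,tilt=0):
    # tool y along unit x dir (yaw), z down; tilt>0 about tool y leans fingertips toward unit -y
    y=np.array([np.cos(yaw),np.sin(yaw),0]); z=np.array([0,0,-1.]); x=np.cross(y,z)
    M=np.c_[x,y,z]; return M@R.from_rotvec([0,tilt,0]).as_matrix()
def rel(p,M=None,p0=None,M0=None):
    st=sense(); M0=q2R(st['eef_rot']) if M0 is None else M0; p0=st['tcp_pos'] if p0 is None else p0
    M=M0 if M is None else M
    return ((np.array(p)-p0)@M0*100).round(1).tolist(), R.from_matrix(M0.T@M).as_rotvec().round(3).tolist()
E
cat > m2.py <<'E'
from h import *
s=snap('top'); P=pts(s); z=P[...,2]
sub=np.zeros(z.shape,bool); sub[208:228,318:398]=1
m=sub&(z>.118)&(z<.145)&(P[...,0]<.442)&(P[...,0]>.415)
q=P[m]; d=cv2.fitLine(q[:,:2].astype(np.float32),cv2.DIST_HUBER,0,.01,.01).ravel(); print('bar',q.mean(0),q[:,1].min(),q[:,1].max(),d,len(q))
sub[:]=0; sub[140:206,262:448]=1
m=sub&(z>.115)&(z<.145)&(P[...,0]>.455)&(P[...,0]<.61)
q=P[m]; r=cv2.minAreaRect(q[:,:2].astype(np.float32)); print('panel',r,q[:,2].mean()); print(cv2.boxPoints(r))
# panel front edge line
yy=np.linspace(-.28,.01,30); e=[]
for y in yy:
    k=q[abs(q[:,1]-y)<.006]; e.append((y,np.percentile(k[:,0],2),np.percentile(k[:,0],98)))
e=np.array(e); print('edges',np.polyfit(e[:,0],e[:,1],1),np.polyfit(e[:,0],e[:,2],1))
# tray as seen under flap
print('tray rim corners', onz(s,[(240+283/3.6,130+157/3.6),(240+627/3.6,130+140/3.6)],.068))
E
python3 m2.py
```

```text
bar [ 0.43249914 -0.13681633  0.12961288] -0.21621325570010985 -0.06320441739760503 [ 0.03852899 -0.9992575   0.43249914 -0.13681632] 414
panel ((0.5263913869857788, -0.13477514684200287), (0.13888809084892273, 0.4013831913471222), 2.749812364578247) 0.1277087713201837
[[ 0.44739914  0.06235379]
 [ 0.4666555  -0.33856723]
 [ 0.60538363 -0.33190408]
 [ 0.5861273   0.06901693]]
edges [-0.04381933  0.46417034] [-0.04903229  0.5834742 ]
tray rim corners [[ 0.53717549 -0.06675774  0.068     ]
 [ 0.54705773 -0.28642948  0.068     ]]
```

```bash
python3 - <<'E'
from h import *
print(rel([.4325,-.139,.25],axes(.043)))
E
```

```text
([-45.4, -63.2, -2.6], [-0.001, 0.0, 1.233])
```

>>> carry_out([
  {"linear":[-15,-21,-0.9],"turn":[0,0,0.41]},
  {"linear":[-15,-21,-0.9],"turn":[0,0,0.41]},
  {"linear":[-15,-21,-0.9],"turn":[0,0,0.41]},
  {"linear":[-15,-21,-0.9],"turn":[0,0,0.41]},
  {"linear":[-30,-42,-1.8],"turn":[0,0,0.82]},
  {"linear":[-30,-42,-1.8],"turn":[0,0,0.82]},
  {"linear":[-30,-42,-1.8],"turn":[0,0,0.82]},
  {"linear":[-30,-42,-1.8],"turn":[0,0,0.82]},
], fingers=25)

```text
t: 0.92
tcp_pos: [0.2883, 0.2804, 0.2359]
eef_rot: [-0.0, 0.532, 0.847, 0.0]
force: [1.3, 0.1, -0.3]
gripper_width: 0.47
grip_force: 0.0
```

```bash
python3 - <<'E'
from h import *
print(sense()['tcp_pos'],rel([.4325,-.139,.25],axes(.043)))
E
```

```text
[0.28831113 0.28043838 0.23585312] ([-44.0, -5.2, -1.4], [0.0, -0.001, 0.405])
```

>>> carry_out([
  {"linear":[-44,-5.2,-1.4],"turn":[0,0,0.405]},
  {"linear":[-44,-5.2,-1.4],"turn":[0,0,0.405]},
  {"linear":[-44,-5.2,-1.4],"turn":[0,0,0.405]},
  {"linear":[-44,-5.2,-1.4],"turn":[0,0,0.405]},
  {"linear":[-44,-5.2,-1.4],"turn":[0,0,0.405]},
  {"linear":[-44,-5.2,-1.4],"turn":[0,0,0.405]},
  {"linear":[-44,-5.2,-1.4],"turn":[0,0,0.405]},
  {"linear":[-44,-5.2,-1.4],"turn":[0,0,0.405]},
])

```text
t: 1.58
tcp_pos: [0.3988, -0.034, 0.2467]
eef_rot: [0.0, 0.689, 0.725, 0.001]
force: [1.8, 0.3, 0.2]
gripper_width: 0.252
grip_force: 0.0
```

```bash
python3 - <<'E'
from h import *
print(sense()['tcp_pos'],rel([.4325,-.139,.2],axes(.043)))
E
```

```text
[ 0.39877765 -0.03402912  0.24668907] ([-10.7, 2.8, 4.7], [0.001, -0.001, 0.008])
```

>>> carry_out([
  {"linear":[-10.7,2.8,4.7],"turn":[0,0,0.008]},
  {"linear":[-10.7,2.8,4.7],"turn":[0,0,0.008]},
  {"linear":[-10.7,2.8,4.7],"turn":[0,0,0.008]},
  {"linear":[-10.7,2.8,4.7],"turn":[0,0,0.008]},
  {"linear":[-10.7,2.8,4.7],"turn":[0,0,0.008]},
  {"linear":[-10.7,2.8,4.7],"turn":[0,0,0.008]},
])

```text
t: 2.08
tcp_pos: [0.4318, -0.1372, 0.1991]
eef_rot: [-0.0, 0.692, 0.722, -0.0]
force: [0.9, 0.1, -0.1]
gripper_width: 0.25
grip_force: 0.0
```

```bash
python3 - <<'E'
from h import *
print(sense()['tcp_pos'],rel([.4325,-.139,.125],axes(.043)))
s=snap('wrist','w1'); P=pts(s); z=P[...,2]
m=(z>.12)&(z<.14)&(P[...,0]<.45)&(P[...,0]>.41)&(abs(P[...,1]+.139)<.06)
q=P[m]; print(len(q),q.mean(0) if len(q) else '', np.percentile(q[:,0],[3,97]) if len(q) else '')
E
```

```text
[ 0.43179154 -0.13716779  0.19911542] ([-0.2, 0.1, 7.4], [-0.001, -0.0, -0.001])
1524 [ 0.43276634 -0.13475728  0.13059636] [0.42618724 0.43945732]
```

View pics/w1.png

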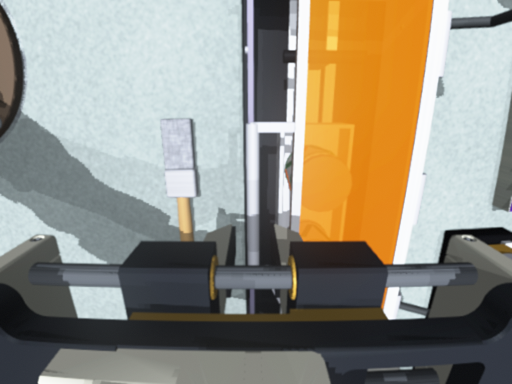

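The bar is at x≈0.433 and sits between the fingers (px (252,180)). I'll descend and grip.

>>> carry_out([
  {"linear":[-0.2,0.1,2.5],"turn":[0,0,0]},
  {"linear":[-0.2,0.1,5],"turn":[0,0,0]},
  {"linear":[-0.2,0.1,7.4],"turn":[0,0,0]},
  {"linear":[-0.2,0.1,7.4],"turn":[0,0,0]},
  {"linear":[-0.2,0.1,7.4],"turn":[0,0,0]},
])

```text
t: 2.55
tcp_pos: [0.4327, -0.138, 0.1255]
eef_rot: [-0.001, 0.691, 0.723, -0.0]
force: [-0.4, -0.4, 1.0]
gripper_width: 0.251
grip_force: 0.0
```

>>> carry_out([
  {"linear":[0,0,0],"turn":[0,0,0]},
  {"linear":[0,0,0],"turn":[0,0,0]},
  {"linear":[0,0,0],"turn":[0,0,0]},
  {"linear":[0,0,0],"turn":[0,0,0]},
], fingers=0)

```text
t: 2.88
tcp_pos: [0.4319, -0.1391, 0.1263]
eef_rot: [-0.001, 0.692, 0.722, 0.0]
force: [-10.0, -0.1, 15.8]
gripper_width: 0.06
grip_force: 24.1
```

```bash
python3 - <<'E'
from h import *
st=sense(); print(st['tcp_pos'],st['force'],st['gripper_width'],st['grip_force'])
a=np.r_[np.arange(.04,.17,.04),np.arange(.24,2.1,.1),np.arange(2.12,2.4,.05),2.4]; rr=155
for t in a: print(round(t,2), round(rr*(1-np.cos(t))/10,1), round(-rr*np.sin(t)/10,1))
E
```

```text
[ 0.43191414 -0.13910724  0.12626761] [-9.9578189  -0.11496688 15.79500134] 0.06038394403240087 24.09216731786728
0.04 0.0 -0.6
0.08 0.0 -1.2
0.12 0.1 -1.9
0.16 0.2 -2.5
0.24 0.4 -3.7
0.34 0.9 -5.2
0.44 1.5 -6.6
0.54 2.2 -8.0
0.64 3.1 -9.3
0.74 4.1 -10.5
0.84 5.2 -11.5
0.94 6.4 -12.5
1.04 7.7 -13.4
1.14 9.0 -14.1
1.24 10.5 -14.7
1.34 12.0 -15.1
1.44 13.5 -15.4
1.54 15.0 -15.5
1.64 16.6 -15.5
1.74 18.1 -15.3
1.84 19.6 -14.9
1.94 21.1 -14.5
2.04 22.5 -13.8
2.12 23.6 -13.2
2.17 24.2 -12.8
2.22 24.9 -12.3
2.27 25.5 -11.9
2.32 26.1 -11.3
2.37 26.6 -10.8
2.4 26.9 -10.5
```

```bash
python3 - <<'E'
from h import *
s=snap('wrist'); w=s['image']
t=snap('side')['image']
cv2.imwrite('pics/g1.png',np.hstack([w[100:384,120:400],cv2.resize(t[160:340,200:400],(315,284))])[:,:,::-1])
E
```

```text
(no output)
```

View pics/g1.png

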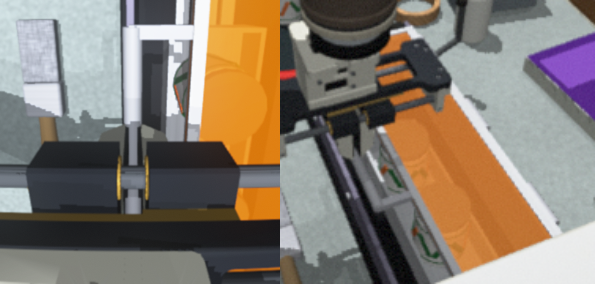

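The bar lies between the pads (left pane (132,175)). The reading is a bit narrow and there is some up-force, so I'll lift a little and check.

>>> carry_out([
  {"linear":[0,0,-0.3],"turn":[0,0,0]},
  {"linear":[0,0,-0.6],"turn":[0,0,0]},
  {"linear":[0,0,-0.9],"turn":[0,0,0]},
  {"linear":[0,0.1,-1.2],"turn":[0,0,0]},
  {"linear":[0,0.1,-1.5],"turn":[0,0,0]},
  {"linear":[0,0.1,-1.9],"turn":[0,0,0]},
  {"linear":[0,0.1,-1.9],"turn":[0,0,0]},
])

```text
t: 3.57
tcp_pos: [0.4347, -0.1393, 0.145]
eef_rot: [0.0, 0.692, 0.722, 0.0]
force: [0.9, -0.5, 0.5]
gripper_width: 0.004
grip_force: 0.0
```

```bash
cat > bar.py <<'E'
from h import *
st=sense(); print(st['tcp_pos'].round(4),st['force'].round(1),st['gripper_width'],st['grip_force'])
s=snap('top'); P=pts(s)
m=(P[...,2]>.115)&(P[...,1]>-.21)&(P[...,1]<-.06)
S=s['image']; hsv=cv2.cvtColor(S,cv2.COLOR_RGB2HSV)
a=(hsv[...,0]>8)&(hsv[...,0]<25)&(hsv[...,1]>150)&(P[...,1]<.05)&(P[...,2]>.1)&(P[...,0]>.43)&(P[...,1]>-.33)
q=P[a]; c=q.mean(0); u,sv,vt=np.linalg.svd(q-c,full_matrices=False); n=vt[2]; n=n*np.sign(n[2]+1e-9)
print('panel c',c.round(3),'angle',np.arctan2(-0 + n[0]*np.cos(.043)+n[1]*np.sin(.043),n[2]), len(q))
E
python3 bar.py
```

```text
[ 0.4347 -0.1393  0.145 ] [ 0.9 -0.5  0.5] 0.0038869163746888934 0.0
panel c [ 0.532 -0.094  0.129] angle 0.16517241862505594 4878
```

```bash
python3 - <<'E'
from h import *
s=snap('wrist'); P=pts(s); z=P[...,2]
m=(P[...,0]<.45)&(P[...,0]>.415)&(P[...,1]<-.07)&(P[...,1]>-.12)&(z>.08)
q=P[m]; print(len(q),q.mean(0),np.percentile(q[:,2],[5,50,95]),np.percentile(q[:,0],[3,97]))
t=snap('top'); Q=pts(t)
for u in (300,330,360,400,430): print(u,[Q[v,u].round(3).tolist() for v in (155,165,175,185,195)])
cv2.imwrite('pics/g2.png',np.hstack([s['image'][60:384,100:420],t['image'][120:250,240:460].repeat(2,0).repeat(2,1)[:260]  if 0 else cv2.resize(snap('side')['image'][140:340,200:400],(324,324))])[:,:,::-1])
E
```

```text
18291 [ 0.43246367 -0.11007095  0.23776931] [0.13127319 0.24141678 0.26397177] [0.41611218 0.44892453]
300 [[0.57, -0.019, 0.127], [0.548, -0.019, 0.127], [0.527, -0.019, 0.127], [0.505, -0.018, 0.13], [0.484, -0.018, 0.123]]
330 [[0.57, -0.084, 0.126], [0.548, -0.083, 0.129], [0.526, -0.083, 0.128], [0.505, -0.083, 0.124], [0.484, -0.083, 0.123]]
360 [[0.57, -0.149, 0.126], [0.548, -0.148, 0.128], [0.51, -0.119, 0.256], [0.504, -0.147, 0.129], [0.483, -0.146, 0.13]]
400 [[0.569, -0.236, 0.128], [0.488, -0.111, 0.536], [0.472, -0.104, 0.558], [0.457, -0.096, 0.58], [0.443, -0.093, 0.591]]
430 [[0.569, -0.303, 0.127], [0.548, -0.303, 0.125], [0.474, -0.148, 0.543], [0.459, -0.143, 0.556], [0.446, -0.14, 0.561]]
```

View pics/g2.png

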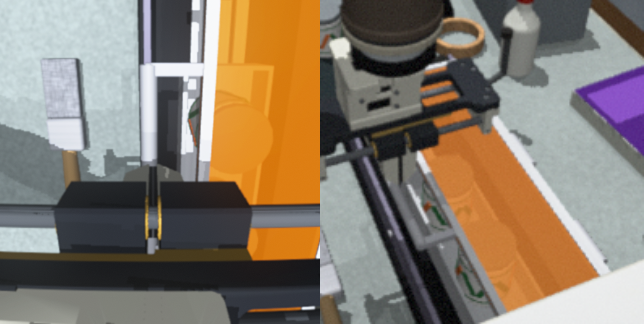

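The flap is still shut and the fingers slipped off over the bar. I'll probe down gently with them closed to find the true fingertip height.

>>> carry_out([
  {"linear":[0,-0.2,0.1],"turn":[0,0,0]},
  {"linear":[0,-0.2,0.2],"turn":[0,0,0]},
  {"linear":[0,-0.2,0.2],"turn":[0,0,0]},
])

```text
t: 4.02
tcp_pos: [0.4318, -0.1393, 0.1419]
eef_rot: [-0.0, 0.692, 0.722, -0.0]
force: [-0.3, 0.1, -0.1]
gripper_width: 0.004
grip_force: 0.0
```

>>> carry_out([
  {"linear":[0,0,0.2],"turn":[0,0,0]},
  {"linear":[0,0,0.2],"turn":[0,0,0]},
])

```text
t: 4.18
tcp_pos: [0.432, -0.1393, 0.1399]
eef_rot: [-0.0, 0.692, 0.722, -0.0]
force: [0.1, -0.0, -0.4]
gripper_width: 0.005
grip_force: 0.0
```

>>> carry_out([
  {"linear":[0,0,0.2],"turn":[0,0,0]},
  {"linear":[0,0,0.2],"turn":[0,0,0]},
])

```text
t: 4.35
tcp_pos: [0.432, -0.1393, 0.138]
eef_rot: [-0.0, 0.692, 0.722, -0.0]
force: [0.2, -0.2, 0.1]
gripper_width: 0.006
grip_force: 0.0
```

>>> carry_out([
  {"linear":[0,0,-2],"turn":[0,0,0]},
  {"linear":[0,0,-3],"turn":[0,0,0]},
  {"linear":[0,0,-3],"turn":[0,0,0]},
], fingers=25)

```text
t: 4.6
tcp_pos: [0.4335, -0.1398, 0.17]
eef_rot: [0.001, 0.692, 0.722, 0.001]
force: [0.7, 0.0, -0.4]
gripper_width: 0.175
grip_force: 0.0
```

```bash
python3 - <<'E'
from h import *
st=sense(); print(st['tcp_pos'])
for n in ('side','wrist','top'):
    s=snap(n); P=pts(s)
    m=(abs(P[...,0]-st['tcp_pos'][0])<.035)&(abs(P[...,1]-st['tcp_pos'][1])<.016)&(P[...,2]>.137)&(s['z_map']>0)
    q=P[m]
    if len(q)>20:
        print(n,len(q),np.percentile(q[:,2],[0,1,5,20,50]).round(4))
        l=q[q[:,2]<q[:,2].min()+.012]; print(l.mean(0),l.min(0),l.max(0))
    if n=='side': cv2.imwrite('pics/g3.png',cv2.resize(s['image'][170:300,190:330],None,fx=4,fy=4)[:,:,::-1])
E
```

```text
[ 0.43349991 -0.1398172   0.16997137]
side 618 [0.1721 0.1752 0.1796 0.1898 0.2059]
[ 0.43578798 -0.14709564  0.17937744] [ 0.41240147 -0.15230286  0.17213858] [ 0.45452061 -0.12832062  0.18379424]
wrist 2159 [0.1715 0.1742 0.179  0.187  0.2017]
[ 0.43405288 -0.13070518  0.17929266] [ 0.40917217 -0.14809711  0.17147569] [ 0.45894182 -0.12729259  0.18345798]
top 1195 [0.1886 0.5682 0.5757 0.5823 0.5874]
[ 0.44445215 -0.12774405  0.1909476 ] [ 0.44332875 -0.12828555  0.18855988] [ 0.44557556 -0.12720256  0.19333533]
```

View pics/g3.png

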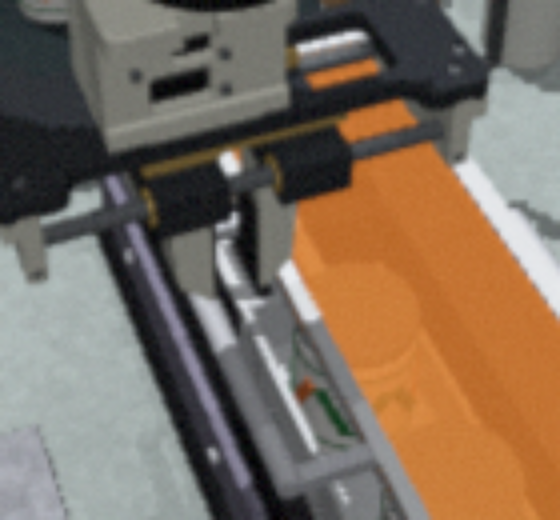

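The side and wrist depth put the fingertips at z≈0.172 with the reported TCP at 0.170. The reported point is therefore about at the fingertips, roughly 20 mm ahead of the pads. I'll regrip with the reported z at about 0.104.

>>> carry_out([
  {"linear":[0,-0.1,2.2],"turn":[0,0,0]},
  {"linear":[0,-0.1,4.4],"turn":[0,0,0]},
  {"linear":[0,-0.1,6.6],"turn":[0,0,0]},
  {"linear":[0,-0.1,6.6],"turn":[0,0,0]},
  {"linear":[0,-0.1,6.6],"turn":[0,0,0]},
])

```text
t: 5.17
tcp_pos: [0.43, -0.1395, 0.1015]
eef_rot: [-0.001, 0.692, 0.722, -0.001]
force: [-0.1, -0.2, 0.8]
gripper_width: 0.247
grip_force: 0.0
```

>>> carry_out([
  {"linear":[0,0,0],"turn":[0,0,0]},
  {"linear":[0,0,0],"turn":[0,0,0]},
  {"linear":[0,0,0],"turn":[0,0,0]},
  {"linear":[0,0,0],"turn":[0,0,0]},
], fingers=0)

```text
t: 5.5
tcp_pos: [0.4319, -0.1396, 0.1032]
eef_rot: [0.001, 0.692, 0.722, 0.001]
force: [-1.2, -0.3, 5.2]
gripper_width: 0.118
grip_force: 30.0
```

>>> carry_out([
  {"linear":[0,0,-0.3],"turn":[0,0,0]},
  {"linear":[0,0,-0.6],"turn":[0,0,0]},
  {"linear":[0,0,-1.2],"turn":[0,0,0]},
  {"linear":[0,0.1,-1.9],"turn":[0,0,0]},
  {"linear":[0,0.1,-1.9],"turn":[0,0,0]},
])

```text
t: 5.92
tcp_pos: [0.4331, -0.1395, 0.1224]
eef_rot: [0.001, 0.692, 0.722, 0.001]
force: [2.4, -2.4, -3.2]
gripper_width: 0.122
grip_force: 30.0
```

```bash
python3 bar.py; python3 - <<'E'
from h import *
a=np.r_[np.arange(.24,2.1,.1),np.arange(2.12,2.4,.05),2.4,2.43]; rr=155
def p(t): return np.array([rr*(1-np.cos(t))/10,-rr*np.sin(t)/10])
b=.123
for i in range(0,len(a),8):
    print(np.array([p(t)-p(b) for t in a[i:i+8]]).round(1).tolist(), a[i:i+8].round(2)); b=a[min(i+7,len(a)-1)]
E
```

```text
[ 0.4331 -0.1395  0.1224] [ 2.4 -2.4 -3.2] 0.12165448147228332 29.997223913669586
panel c [ 0.534 -0.105  0.135] angle 0.26194994454392123 5127
[[0.3, -1.8], [0.8, -3.3], [1.4, -4.7], [2.1, -6.1], [3.0, -7.4], [3.9, -8.5], [5.0, -9.6], [6.2, -10.6]] [0.24 0.34 0.44 0.54 0.64 0.74 0.84 0.94]
[[1.3, -0.9], [2.7, -1.6], [4.1, -2.1], [5.6, -2.6], [7.1, -2.9], [8.7, -3.0], [10.2, -2.9], [11.8, -2.8]] [1.04 1.14 1.24 1.34 1.44 1.54 1.64 1.74]
[[1.5, 0.3], [3.0, 0.8], [4.4, 1.5], [5.5, 2.1], [6.1, 2.5], [6.8, 2.9], [7.4, 3.4], [7.9, 3.9]] [1.84 1.94 2.04 2.12 2.17 2.22 2.27 2.32]
[[0.6, 0.5], [0.9, 0.9], [1.2, 1.2]] [2.37 2.4  2.43]
```

>>> carry_out([
  {"linear":[0,0.3,-1.8],"turn":[0,0,0]},
  {"linear":[0,0.8,-3.3],"turn":[0,0,0]},
  {"linear":[0,1.4,-4.7],"turn":[0,0,0]},
  {"linear":[0,2.1,-6.1],"turn":[0,0,0]},
  {"linear":[0,3.0,-7.4],"turn":[0,0,0]},
  {"linear":[0,3.9,-8.5],"turn":[0,0,0]},
  {"linear":[0,5.0,-9.6],"turn":[0,0,0]},
  {"linear":[0,6.2,-10.6],"turn":[0,0,0]},
])

```text
t: 6.63
tcp_pos: [0.4897, -0.1368, 0.2269]
eef_rot: [-0.004, 0.692, 0.722, -0.002]
force: [-14.3, -1.4, 10.7]
gripper_width: 0.119
grip_force: 30.0
```

>>> carry_out([
  {"linear":[0,1.3,-0.9],"turn":[0,0,0]},
  {"linear":[0,2.7,-1.6],"turn":[0,0,0]},
  {"linear":[0,4.1,-2.1],"turn":[0,0,0]},
  {"linear":[0,5.6,-2.6],"turn":[0,0,0]},
  {"linear":[0,7.1,-2.9],"turn":[0,0,0]},
  {"linear":[0,8.7,-3.0],"turn":[0,0,0]},
  {"linear":[0,8.7,-3.0],"turn":[0,0,0]},
])

```text
t: 7.22
tcp_pos: [0.5831, -0.1328, 0.2575]
eef_rot: [0.001, 0.691, 0.723, -0.0]
force: [-1.5, 2.0, 9.5]
gripper_width: 0.122
grip_force: 30.0
```

```bash
python3 - <<'E'
from h import *
st=sense(); print(st['tcp_pos'].round(4),st['force'].round(1),st['gripper_width'])
def tgt(t):
    d=np.array([np.cos(.043),np.sin(.043)])
    h=np.array([.4325,-.139])+.155*d
    return np.r_[h-.155*np.cos(t)*d,.125+.155*np.sin(t)-.0205]
p=st['tcp_pos']; 
a=[1.64,1.74,1.84,1.94,2.04,2.12,2.17,2.22,2.27,2.32,2.37,2.4,2.43]
print([rel(tgt(t))[0] for t in [1.54]+a[:7]]); q=tgt(2.17); print([rel(tgt(t),p0=q)[0] for t in a[7:]])
E
```

```text
[ 0.5831 -0.1328  0.2575] [-1.5  2.   9.5] 0.12220619617016774
[[0.0, -0.1, -0.2], [0.0, 1.5, -0.2], [0.0, 3.0, 0.0], [0.0, 4.5, 0.4], [0.0, 6.0, 0.8], [0.0, 7.4, 1.5], [0.0, 8.5, 2.1], [0.0, 9.2, 2.5]]
[[-0.0, 0.6, 0.5], [-0.0, 1.2, 0.9], [-0.0, 1.8, 1.5], [-0.0, 2.4, 2.0], [-0.0, 2.7, 2.3], [-0.0, 3.0, 2.7]]
```

>>> carry_out([
  {"linear":[0,1.5,-0.2],"turn":[0,0,0]},
  {"linear":[0,3.0,0.0],"turn":[0,0,0]},
  {"linear":[0,4.5,0.4],"turn":[0,0,0]},
  {"linear":[0,6.0,0.8],"turn":[0,0,0]},
  {"linear":[0,7.4,1.5],"turn":[0,0,0]},
  {"linear":[0,8.5,2.1],"turn":[0,0,0]},
  {"linear":[0,9.2,2.5],"turn":[0,0,0]},
  {"linear":[0,9.2,2.5],"turn":[0,0,0]},
])

```text
t: 7.88
tcp_pos: [0.6734, -0.1289, 0.2306]
eef_rot: [-0.0, 0.692, 0.722, -0.001]
force: [-0.1, 0.6, -0.5]
gripper_width: 0.119
grip_force: 30.0
```

>>> carry_out([
  {"linear":[0,0.6,0.5],"turn":[0,0,0]},
  {"linear":[0,1.2,0.9],"turn":[0,0,0]},
  {"linear":[0,1.8,1.5],"turn":[0,0,0]},
  {"linear":[0,2.4,2.0],"turn":[0,0,0]},
  {"linear":[0,2.7,2.3],"turn":[0,0,0]},
  {"linear":[0,2.7,2.3],"turn":[0,0,0]},
])

```text
t: 8.38
tcp_pos: [0.7003, -0.1278, 0.2081]
eef_rot: [-0.0, 0.692, 0.722, -0.0]
force: [-0.8, -0.2, -1.3]
gripper_width: 0.118
grip_force: 30.0
```

```bash
python3 - <<'E'
from h import *
st=sense(); print(st['tcp_pos'].round(4),st['force'].round(1),st['gripper_width'])
d=np.array([np.cos(.043),np.sin(.043)]); h=np.array([.4325,-.139])+.155*d
v=st['tcp_pos']; print('angle',np.arctan2(v[2]+.0205-.125,-(v[:2]-h)@d), np.hypot(v[2]+.0205-.125,(v[:2]-h)@d))
E
```

```text
[ 0.7003 -0.1278  0.2081] [-0.8 -0.2 -1.3] 0.11833273356435343
angle 2.3995793351588404 0.15337714131128824
```

At angle 2.40. I'll ease on slightly, open to 25 % and lift away.

>>> carry_out([
  {"linear":[0,0.1,0.1],"turn":[0,0,0]},
  {"linear":[0,0.2,0.2],"turn":[0,0,0]},
  {"linear":[0,0.2,0.2],"turn":[0,0,0]},
])

```text
t: 8.63
tcp_pos: [0.7009, -0.1277, 0.2075]
eef_rot: [-0.001, 0.692, 0.722, -0.0]
force: [-6.0, 0.6, 1.1]
gripper_width: 0.124
grip_force: 30.0
```

>>> carry_out([
  {"linear":[0,0,0],"turn":[0,0,0]},
  {"linear":[0,0,0],"turn":[0,0,0]},
  {"linear":[0,0,0],"turn":[0,0,0]},
  {"linear":[0,0,0],"turn":[0,0,0]},
], fingers=25)

```text
t: 8.97
tcp_pos: [0.7024, -0.1277, 0.2077]
eef_rot: [0.0, 0.692, 0.722, 0.0]
force: [0.0, -0.5, 0.6]
gripper_width: 0.248
grip_force: 0.0
```

>>> carry_out([
  {"linear":[0,0,-2],"turn":[0,0,0]},
  {"linear":[0,0,-4],"turn":[0,0,0]},
  {"linear":[0,0,-8],"turn":[0,0,0]},
  {"linear":[0,-4,-11],"turn":[0,0,0]},
  {"linear":[0,-8,-11],"turn":[0,0,0]},
  {"linear":[0,-12,-11],"turn":[0,0,0]},
  {"linear":[0,-16,-11],"turn":[0,0,0]},
  {"linear":[0,-20,-11],"turn":[0,0,0]},
], fingers=25)

```text
t: 9.63
tcp_pos: [0.5008, -0.1365, 0.3171]
eef_rot: [0.0, 0.692, 0.722, 0.0]
force: [-0.3, -0.1, 3.3]
gripper_width: 0.247
grip_force: 0.0
```

```bash
python3 - <<'E'
from h import *
st=sense(); print(st['tcp_pos'].round(4),st['force'].round(1))
s=snap('top','t2'); snap('wrist','w2')
E
```

```text
[ 0.5008 -0.1365  0.3171] [-0.3 -0.1  3.3]
```

View pics/t2.png

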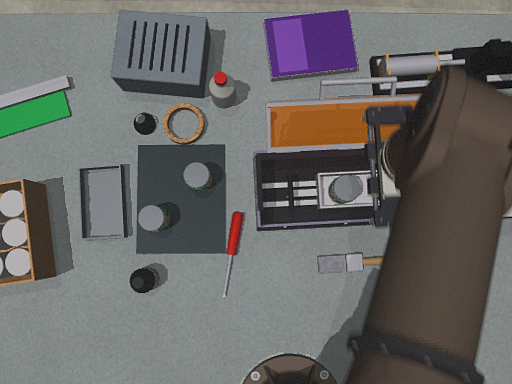

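View pics/w2.png

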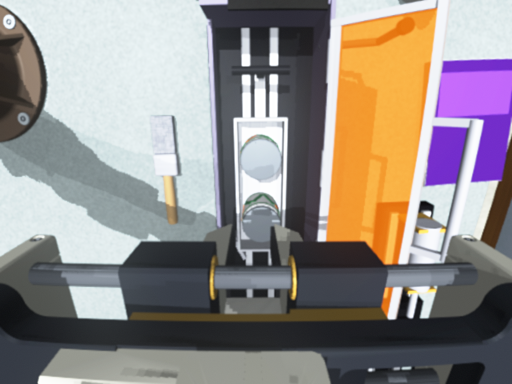

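The flap is open. In the wrist view the cured tumblers are at about (262,155) and (262,222), and the push bar is at (262,70). Now I measure them by height.

```bash
cat > cups.py <<'E'
from h import *
import sys
def tops(s,zlo,zhi,x0,x1,y0,y1):
    P=pts(s); z=P[...,2]
    m=((z>zlo)&(z<zhi)&(P[...,0]>x0)&(P[...,0]<x1)&(P[...,1]>y0)&(P[...,1]<y1)).astype(np.uint8)
    m=cv2.morphologyEx(m,cv2.MORPH_OPEN,np.ones((3,3)))
    out=[]
    for c in cv2.findContours(m,0,2)[0]:
        if cv2.contourArea(c)<60: continue
        mm=np.zeros_like(m); cv2.drawContours(mm,[c],-1,1,-1); q=P[(mm&m)>0]
        (x,y),r=cv2.minEnclosingCircle(q[:,:2].astype(np.float32)); out.append((round(x,4),round(y,4),round(r,4),round(float(np.median(q[:,2])),4),len(q)))
    return out
if __name__=='__main__':
    s=snap('wrist')
    print('tray cups',tops(s,.102,.118,.45,.56,-.31,-.05))
    P=pts(s)
    m=(P[...,2]>.076)&(P[...,2]<.095)&(P[...,0]>.44)&(P[...,0]<.56)&(P[...,1]>-.07)&(P[...,1]<.03); q=P[m]
    print('handle',q.mean(0),q.min(0),q.max(0),len(q))
    m=(P[...,2]>.060)&(P[...,2]<.075)&(P[...,0]>.44)&(P[...,0]<.56)&(P[...,1]>-.31)&(P[...,1]<-.0); q=P[m]
    print('rim',cv2.minAreaRect(q[:,:2].astype(np.float32)),q.min(0),q.max(0))
    t=snap('top')
    print('mat cups',tops(t,.07,.092,.38,.62,.14,.37))
    print('solvent etc', tops(t,.03,.25,.38,.75,.1,.4))
E
python3 cups.py
```

```text
tray cups [(0.507, -0.2226, 0.0294, 0.1107, 1046), (0.5017, -0.1234, 0.0294, 0.1106, 1341)]
handle [ 0.49731607 -0.00380676  0.08526485] [ 0.45654371 -0.01088549  0.07980664] [0.53741355 0.00371347 0.08921248] 584
rim ((0.5037558674812317, -0.15028981864452362), (0.08024368435144424, 0.281892329454422), 2.6876206398010254) [ 0.4601099  -0.29162656  0.06001648] [ 0.54702044 -0.0094816   0.07498199]
mat cups [(0.4395, 0.3079, 0.0297, 0.0798, 562), (0.5353, 0.2101, 0.0296, 0.0799, 544)]
solvent etc [(0.4396, 0.3065, 0.031, 0.0792, 668), (0.5337, 0.2098, 0.0311, 0.0795, 624), (0.668, 0.3403, 0.0194, 0.0415, 117), (0.7495, 0.2956, 0.0989, 0.088, 1175), (0.7328, 0.1519, 0.0293, 0.1035, 679)]
```

```bash
cat > plan.py <<'E'
from h import *
def plan(wps,p=None,M=None):
    """wps: (x,y,z,yaw[,tilt]); prints shift/turn from the previous waypoint and rows needed, split at 8 rows"""
    st=sense(); p=st['tcp_pos'] if p is None else np.array(p); M=q2R(st['eef_rot']) if M is None else M
    for w in wps:
        q=np.array(w[:3]); N=axes(*w[3:]); rv=R.from_matrix(M.T@N).as_rotvec()
        n=max(np.linalg.norm(q-p)/.039,np.linalg.norm(rv)/.12); k=int(np.ceil(n/8))
        for i in range(k):
            q1=p+(q-p)/(k-i); N1=M@R.from_rotvec(R.from_matrix(M.T@N).as_rotvec()/(k-i)).as_matrix()
            l,t=rel(q1,N1,p,M); print(w,'part',i+1,'/',k,'rows',round(n/k,1),l,t)
            # continue from the rounded move as it will be sent
            p=p+M@(np.array(l)/100); M=M@R.from_rotvec(t).as_matrix()
    return p,M
E
python3 - <<'E'
from plan import *
print(sense()['tcp_pos'])
plan([(.5017,-.1234,.18,.043),(.5017,-.1234,.078,.043),(.5017,-.1234,.22,.043),(.519,.436,.22,.75),(.519,.436,.09,.75),(.519,.436,.053,.75),(.519,.436,.053,.75)])
E
```

```text
[ 0.50192299 -0.1360575   0.3181038 ]
(0.5017, -0.1234, 0.18, 0.043) part 1 / 1 rows 3.6 [1.2, -0.0, 13.8] [0.003, -0.002, -0.0]
(0.5017, -0.1234, 0.078, 0.043) part 1 / 1 rows 2.6 [0.0, 0.0, 10.2] [-0.0, -0.0, -0.0]
(0.5017, -0.1234, 0.22, 0.043) part 1 / 1 rows 3.6 [0.0, -0.0, -14.2] [-0.0, -0.0, -0.0]
(0.519, 0.436, 0.22, 0.75) part 1 / 2 rows 7.2 [27.9, 2.1, 0.0] [-0.0, -0.0, -0.354]
(0.519, 0.436, 0.22, 0.75) part 2 / 2 rows 7.2 [25.5, 11.6, 0.0] [-0.0, -0.0, -0.353]
(0.519, 0.436, 0.09, 0.75) part 1 / 1 rows 3.3 [0.0, -0.0, 13.0] [-0.0, -0.0, -0.0]
(0.519, 0.436, 0.053, 0.75) part 1 / 1 rows 1.0 [0.0, -0.0, 3.7] [-0.0, -0.0, -0.0]
(0.519, 0.436, 0.053, 0.75) part 1 / 1 rows 0.0 [0.0, -0.0, 0.0] [-0.0, -0.0, -0.0]
```

>>> carry_out([
  {"linear":[1.2,0,13.8],"turn":[0,0,0]},
  {"linear":[1.2,0,13.8],"turn":[0,0,0]},
  {"linear":[1.2,0,13.8],"turn":[0,0,0]},
  {"linear":[1.2,0,13.8],"turn":[0,0,0]},
  {"linear":[1.2,0,13.8],"turn":[0,0,0]},
  {"linear":[1.2,0,13.8],"turn":[0,0,0]},
  {"linear":[1.2,0,13.8],"turn":[0,0,0]},
], fingers=100)

```text
t: 10.42
tcp_pos: [0.5037, -0.1251, 0.1806]
eef_rot: [0.001, 0.692, 0.722, 0.0]
force: [-0.1, -0.9, 0.2]
gripper_width: 0.711
grip_force: 0.0
```

>>> carry_out([
  {"linear":[0,0,3],"turn":[0,0,0]},
  {"linear":[0,0,6],"turn":[0,0,0]},
  {"linear":[0,0,8.5],"turn":[0,0,0]},
  {"linear":[0,0,10.2],"turn":[0,0,0]},
  {"linear":[0,0,10.2],"turn":[0,0,0]},
  {"linear":[0,0,10.2],"turn":[0,0,0]},
])

```text
t: 10.92
tcp_pos: [0.5029, -0.1248, 0.0783]
eef_rot: [0.001, 0.692, 0.722, 0.0]
force: [0.3, 0.4, 0.3]
gripper_width: 1.0
grip_force: 0.0
```

>>> carry_out([
  {"linear":[0,0,0],"turn":[0,0,0]},
  {"linear":[0,0,0],"turn":[0,0,0]},
  {"linear":[0,0,0],"turn":[0,0,0]},
  {"linear":[0,0,0],"turn":[0,0,0]},
  {"linear":[0,0,0],"turn":[0,0,0]},
], fingers=0)

```text
t: 11.33
tcp_pos: [0.5022, -0.1243, 0.0779]
eef_rot: [0.0, 0.692, 0.722, 0.0]
force: [-1.7, 0.6, 1.9]
gripper_width: 0.689
grip_force: 1.3
```

>>> carry_out([
  {"linear":[0,0,-1],"turn":[0,0,0]},
  {"linear":[0,0,-3],"turn":[0,0,0]},
  {"linear":[0,0,-6],"turn":[0,0,0]},
  {"linear":[0,0,-10],"turn":[0,0,0]},
  {"linear":[0,0,-14.2],"turn":[0,0,0]},
  {"linear":[0,0,-14.2],"turn":[0,0,0]},
])

```text
t: 11.83
tcp_pos: [0.5049, -0.1264, 0.2266]
eef_rot: [0.004, 0.692, 0.722, 0.003]
force: [1.9, -0.9, -1.4]
gripper_width: 0.643
grip_force: 30.0
```

>>> carry_out([
  {"linear":[2,0.2,0],"turn":[0,0,-0.04]},
  {"linear":[6,0.5,0],"turn":[0,0,-0.08]},
  {"linear":[10,0.8,0],"turn":[0,0,-0.13]},
  {"linear":[14,1.1,0],"turn":[0,0,-0.18]},
  {"linear":[18,1.4,0],"turn":[0,0,-0.23]},
  {"linear":[22,1.7,0],"turn":[0,0,-0.28]},
  {"linear":[26,2,0],"turn":[0,0,-0.33]},
  {"linear":[27.9,2.1,0],"turn":[0,0,-0.354]},
])

```text
t: 12.5
tcp_pos: [0.5101, 0.1612, 0.2196]
eef_rot: [-0.001, 0.55, 0.835, 0.001]
force: [0.7, 1.4, -2.1]
gripper_width: 0.648
grip_force: 30.0
```

>>> carry_out([
  {"linear":[3.5,1.6,0],"turn":[0,0,-0.05]},
  {"linear":[7,3.2,0],"turn":[0,0,-0.1]},
  {"linear":[11,5,0],"turn":[0,0,-0.16]},
  {"linear":[14.5,6.6,0],"turn":[0,0,-0.21]},
  {"linear":[18,8.2,0],"turn":[0,0,-0.26]},
  {"linear":[21.5,9.8,0],"turn":[0,0,-0.31]},
  {"linear":[24,10.9,0],"turn":[0,0,-0.33]},
  {"linear":[25.5,11.6,0],"turn":[0,0,-0.353]},
])

```text
t: 13.17
tcp_pos: [0.5178, 0.4395, 0.2191]
eef_rot: [-0.0, 0.397, 0.918, 0.0]
force: [-0.3, 0.2, -2.0]
gripper_width: 0.647
grip_force: 30.0
```

```bash
python3 - <<'E'
from plan import *
from cups import tops
print(sense()['tcp_pos'],sense()['gripper_width']); t=snap('wrist')
plan([(.519,.436,.09,.75),(.519,.436,.053,.75)])
P=pts(t); z=P[...,2]; m=(z>.02)&(z<.045)&(P[...,0]>.37)&(P[...,0]<.59)&(P[...,1]>.36)&(P[...,1]<.51); q=P[m]; print('crate w',cv2.minAreaRect(q[:,:2].astype(np.float32)),len(q))
t=snap('top'); P=pts(t); print('mat',tops(t,.07,.092,.38,.62,.14,.37)); m=(P[...,1]>.5)&(P[...,1]<.56)&(P[...,0]>.4)&(P[...,0]<.6); print('box h',np.percentile(P[m][:,2],[50,95,99.5]),P[m&(P[...,2]>.05)][:,1].min())
E
```

```text
[0.51777471 0.43948247 0.21910234] 0.6467049624295906
(0.519, 0.436, 0.09, 0.75) part 1 / 1 rows 3.3 [-0.6, -0.3, 12.9] [0.0, -0.002, 0.009]
(0.519, 0.436, 0.053, 0.75) part 1 / 1 rows 0.9 [0.0, 0.0, 3.7] [0.0, 0.0, -0.0]
crate w ((0.48045364022254944, 0.4333765506744385), (0.17041422426700592, 0.10114462673664093), 3.8994381427764893) 1586
mat [(0.4396, 0.3074, 0.0299, 0.0799, 563), (0.5352, 0.21, 0.0296, 0.08, 542)]
box h [0.0003551  0.01560705 0.08735406] 0.5021374353213511
```

>>> carry_out([
  {"linear":[-0.3,-0.1,4],"turn":[0,0,0]},
  {"linear":[-0.3,-0.1,8],"turn":[0,0,0]},
  {"linear":[-0.3,-0.1,11.5],"turn":[0,0,0]},
  {"linear":[-0.3,-0.1,14],"turn":[0,0,0]},
  {"linear":[-0.3,-0.1,15.3],"turn":[0,0,0]},
  {"linear":[-0.3,-0.1,16],"turn":[0,0,0]},
  {"linear":[-0.3,-0.1,16.5],"turn":[0,0,0]},
  {"linear":[-0.3,-0.1,16.6],"turn":[0,0,0]},
])

```text
t: 13.93
tcp_pos: [0.5216, 0.4323, 0.0547]
eef_rot: [0.001, 0.399, 0.917, 0.001]
force: [0.3, -0.1, -1.9]
gripper_width: 0.647
grip_force: 30.0
```

>>> carry_out([
  {"linear":[0,0,0],"turn":[0,0,0]},
  {"linear":[0,0,0],"turn":[0,0,0]},
  {"linear":[0,0,0],"turn":[0,0,0]},
  {"linear":[0,0,0],"turn":[0,0,0]},
  {"linear":[0,0,0],"turn":[0,0,0]},
], fingers=95)

```text
t: 14.35
tcp_pos: [0.5208, 0.4327, 0.0538]
eef_rot: [0.0, 0.399, 0.917, 0.0]
force: [0.4, -0.1, 0.3]
gripper_width: 0.938
grip_force: 0.0
```

>>> carry_out([
  {"linear":[0,0,-3],"turn":[0,0,0]},
  {"linear":[0,0,-7],"turn":[0,0,0]},
  {"linear":[0,0,-11],"turn":[0,0,0]},
  {"linear":[0,0,-15],"turn":[0,0,0]},
  {"linear":[0,0,-17],"turn":[0,0,0]},
  {"linear":[0,0,-17],"turn":[0,0,0]},
])

```text
t: 14.85
tcp_pos: [0.5231, 0.4338, 0.2296]
eef_rot: [0.002, 0.399, 0.917, 0.004]
force: [0.7, -0.1, -0.2]
gripper_width: 0.95
grip_force: 0.0
```

```bash
python3 - <<'E'
from plan import *
from cups import tops
print(sense()['tcp_pos']); t=snap('wrist'); u=snap('top')
print('crate cup',tops(t,.074,.094,.38,.6,.36,.5),tops(u,.074,.094,.38,.6,.38,.49))
print('tray cup',tops(u,.102,.118,.45,.56,-.31,-.05))
p,M=plan([(.507,-.2226,.2,.043),(.507,-.2226,.078,.043),(.507,-.2226,.22,.043),(.44,.4305,.22,.75),(.44,.4305,.053,.75)])
E
```

```text
[0.523082   0.43376962 0.22959383]
crate cup [(0.5222, 0.4325, 0.0294, 0.0846, 1812)] [(0.5268, 0.4272, 0.028, 0.0841, 243)]
tray cup [(0.5067, -0.2207, 0.0298, 0.1097, 559)]
(0.507, -0.2226, 0.2, 0.043) part 1 / 3 rows 5.6 [-15.7, -15.2, 0.8] [0.001, -0.0, 0.236]
(0.507, -0.2226, 0.2, 0.043) part 2 / 3 rows 5.6 [-18.8, -11.2, 0.8] [0.0, -0.0, 0.236]
(0.507, -0.2226, 0.2, 0.043) part 3 / 3 rows 5.6 [-20.8, -6.4, 0.7] [0.001, -0.001, 0.235]
(0.507, -0.2226, 0.078, 0.043) part 1 / 1 rows 3.1 [-0.0, -0.0, 12.2] [-0.0, 0.0, 0.0]
(0.507, -0.2226, 0.22, 0.043) part 1 / 1 rows 3.6 [-0.1, -0.0, -14.2] [-0.0, 0.0, 0.0]
(0.44, 0.4305, 0.22, 0.75) part 1 / 3 rows 5.6 [21.9, -1.3, 0.0] [-0.0, 0.0, -0.236]
(0.44, 0.4305, 0.22, 0.75) part 2 / 3 rows 5.6 [21.5, 3.8, 0.0] [-0.0, -0.0, -0.235]
(0.44, 0.4305, 0.22, 0.75) part 3 / 3 rows 5.6 [20.1, 8.8, 0.0] [-0.0, -0.0, -0.236]
(0.44, 0.4305, 0.053, 0.75) part 1 / 1 rows 4.3 [-0.0, 0.0, 16.7] [-0.0, -0.0, 0.0]
```

The first cured tumbler stands in the crate (top z 0.0846, about 42 mm off centre). Fetching the second.

>>> carry_out([
  {"linear":[-15.7,-15.2,0.8],"turn":[0,0,0.236]},
  {"linear":[-15.7,-15.2,0.8],"turn":[0,0,0.236]},
  {"linear":[-15.7,-15.2,0.8],"turn":[0,0,0.236]},
  {"linear":[-15.7,-15.2,0.8],"turn":[0,0,0.236]},
  {"linear":[-15.7,-15.2,0.8],"turn":[0,0,0.236]},
  {"linear":[-15.7,-15.2,0.8],"turn":[0,0,0.236]},
  {"linear":[-15.7,-15.2,0.8],"turn":[0,0,0.236]},
])

```text
t: 15.53
tcp_pos: [0.5157, 0.2089, 0.2143]
eef_rot: [-0.0, 0.507, 0.862, -0.001]
force: [0.2, -0.1, 0.3]
gripper_width: 0.95
grip_force: 0.0
```

>>> carry_out([
  {"linear":[-18.8,-11.2,0.8],"turn":[0,0,0.236]},
  {"linear":[-18.8,-11.2,0.8],"turn":[0,0,0.236]},
  {"linear":[-18.8,-11.2,0.8],"turn":[0,0,0.236]},
  {"linear":[-18.8,-11.2,0.8],"turn":[0,0,0.236]},
  {"linear":[-18.8,-11.2,0.8],"turn":[0,0,0.236]},
  {"linear":[-18.8,-11.2,0.8],"turn":[0,0,0.236]},
  {"linear":[-18.8,-11.2,0.8],"turn":[0,0,0.236]},
])

```text
t: 16.12
tcp_pos: [0.5106, -0.008, 0.2066]
eef_rot: [-0.0, 0.605, 0.797, -0.001]
force: [-0.3, 1.3, 0.8]
gripper_width: 0.948
grip_force: 0.0
```

>>> carry_out([
  {"linear":[-20.8,-6.4,0.7],"turn":[0,0,0.235]},
  {"linear":[-20.8,-6.4,0.7],"turn":[0,0,0.235]},
  {"linear":[-20.8,-6.4,0.7],"turn":[0,0,0.235]},
  {"linear":[-20.8,-6.4,0.7],"turn":[0,0,0.235]},
  {"linear":[-20.8,-6.4,0.7],"turn":[0,0,0.235]},
  {"linear":[-20.8,-6.4,0.7],"turn":[0,0,0.235]},
  {"linear":[-20.8,-6.4,0.7],"turn":[0,0,0.235]},
  {"linear":[-20.8,-6.4,0.7],"turn":[0,0,0.235]},
], fingers=100)

```text
t: 16.78
tcp_pos: [0.5073, -0.2208, 0.1993]
eef_rot: [-0.001, 0.692, 0.722, -0.0]
force: [-0.1, 1.8, 0.2]
gripper_width: 0.999
grip_force: 0.0
```

```bash
python3 - <<'E'
from plan import *
from cups import tops
print(sense()['tcp_pos']); t=snap('wrist')
print('tray cup',tops(t,.102,.118,.45,.56,-.31,-.05))
plan([(.507,-.2216,.078,.043)])
E
```

```text
[ 0.50728138 -0.22077485  0.19928142]
tray cup [(0.5071, -0.2223, 0.0294, 0.1106, 2560)]
(0.507, -0.2216, 0.078, 0.043) part 1 / 1 rows 3.1 [-0.2, -0.0, 12.1] [-0.001, -0.001, 0.002]
```

>>> carry_out([
  {"linear":[-0.1,0,4],"turn":[0,0,0]},
  {"linear":[-0.1,0,8],"turn":[0,0,0]},
  {"linear":[-0.1,0,10.5],"turn":[0,0,0]},
  {"linear":[-0.1,0,12.1],"turn":[0,0,0]},
  {"linear":[-0.1,0,12.1],"turn":[0,0,0]},
  {"linear":[-0.1,0,12.1],"turn":[0,0,0]},
])

```text
t: 17.33
tcp_pos: [0.5071, -0.2209, 0.0788]
eef_rot: [-0.001, 0.691, 0.723, -0.0]
force: [0.3, 0.1, 0.5]
gripper_width: 1.002
grip_force: 0.0
```

>>> carry_out([
  {"linear":[0,0,0],"turn":[0,0,0]},
  {"linear":[0,0,0],"turn":[0,0,0]},
  {"linear":[0,0,0],"turn":[0,0,0]},
  {"linear":[0,0,0],"turn":[0,0,0]},
  {"linear":[0,0,0],"turn":[0,0,0]},
  {"linear":[0,0,0],"turn":[0,0,0]},
  {"linear":[0,0,0],"turn":[0,0,0]},
], fingers=0)

```text
t: 17.92
tcp_pos: [0.507, -0.2234, 0.0797]
eef_rot: [0.0, 0.692, 0.722, 0.0]
force: [-0.8, 1.4, 5.8]
gripper_width: 0.649
grip_force: 30.0
```

>>> carry_out([
  {"linear":[0,0,-1],"turn":[0,0,0]},
  {"linear":[0,0,-3],"turn":[0,0,0]},
  {"linear":[0,0,-6],"turn":[0,0,0]},
  {"linear":[0,0,-10],"turn":[0,0,0]},
  {"linear":[0,0,-14.2],"turn":[0,0,0]},
  {"linear":[0,0,-14.2],"turn":[0,0,0]},
])

```text
t: 18.42
tcp_pos: [0.5094, -0.2262, 0.2288]
eef_rot: [0.005, 0.692, 0.722, 0.002]
force: [1.5, -1.4, -1.6]
gripper_width: 0.645
grip_force: 30.0
```

>>> carry_out([
  {"linear":[4,-0.2,0],"turn":[0,0,-0.04]},
  {"linear":[8,-0.5,0],"turn":[0,0,-0.08]},
  {"linear":[12,-0.7,0],"turn":[0,0,-0.13]},
  {"linear":[16,-1,0],"turn":[0,0,-0.17]},
  {"linear":[20,-1.2,0],"turn":[0,0,-0.22]},
  {"linear":[21.9,-1.3,0],"turn":[0,0,-0.236]},
])

```text
t: 18.92
tcp_pos: [0.4834, -0.0001, 0.2214]
eef_rot: [-0.001, 0.599, 0.801, 0.001]
force: [0.5, 0.8, -1.2]
gripper_width: 0.646
grip_force: 30.0
```

>>> carry_out([
  {"linear":[4,0.7,0],"turn":[0,0,-0.04]},
  {"linear":[8,1.4,0],"turn":[0,0,-0.08]},
  {"linear":[12,2.1,0],"turn":[0,0,-0.13]},
  {"linear":[16,2.8,0],"turn":[0,0,-0.17]},
  {"linear":[19.5,3.5,0],"turn":[0,0,-0.22]},
  {"linear":[21.5,3.8,0],"turn":[0,0,-0.235]},
])

```text
t: 19.42
tcp_pos: [0.4606, 0.2166, 0.2215]
eef_rot: [-0.0, 0.501, 0.865, 0.0]
force: [-0.3, 0.8, -1.4]
gripper_width: 0.65
grip_force: 30.0
```

>>> carry_out([
  {"linear":[3.6,1.6,0],"turn":[0,0,-0.04]},
  {"linear":[7.2,3.2,0],"turn":[0,0,-0.08]},
  {"linear":[10.8,4.8,0],"turn":[0,0,-0.13]},
  {"linear":[14.4,6.4,0],"turn":[0,0,-0.17]},
  {"linear":[18,8,0],"turn":[0,0,-0.22]},
  {"linear":[20.1,8.8,0],"turn":[0,0,-0.236]},
  {"linear":[20.1,8.8,0],"turn":[0,0,-0.236]},
  {"linear":[20.1,8.8,0],"turn":[0,0,-0.236]},
])

```text
t: 20.08
tcp_pos: [0.4391, 0.4309, 0.2209]
eef_rot: [0.0, 0.398, 0.917, -0.001]
force: [1.0, -0.1, -1.6]
gripper_width: 0.646
grip_force: 30.0
```

```bash
python3 - <<'E'
from plan import *
from cups import tops
print(sense()['tcp_pos']); t=snap('wrist')
print('crate cup',tops(t,.074,.094,.38,.6,.36,.5))
P=pts(t); z=P[...,2]; m=(z>.02)&(z<.045)&(P[...,0]>.37)&(P[...,0]<.59)&(P[...,1]>.36)&(P[...,1]<.51); q=P[m]; print('crate w',cv2.minAreaRect(q[:,:2].astype(np.float32)),len(q))
plan([(.44,.4305,.053,.75)])
E
```

```text
[0.43912624 0.4308998  0.22087204]
crate cup [(0.521, 0.4432, 0.0268, 0.0846, 735)]
crate w ((0.4803392291069031, 0.43340063095092773), (0.17089392244815826, 0.10050157457590103), 3.9366238117218018) 1106
(0.44, 0.4305, 0.053, 0.75) part 1 / 1 rows 4.3 [0.1, 0.1, 16.8] [-0.001, 0.001, -0.001]
```

>>> carry_out([
  {"linear":[0.1,0.1,4],"turn":[0,0,0]},
  {"linear":[0.1,0.1,8],"turn":[0,0,0]},
  {"linear":[0.1,0.1,11.5],"turn":[0,0,0]},
  {"linear":[0.1,0.1,14],"turn":[0,0,0]},
  {"linear":[0.1,0.1,15.3],"turn":[0,0,0]},
  {"linear":[0.1,0.1,16],"turn":[0,0,0]},
  {"linear":[0.1,0.1,16.5],"turn":[0,0,0]},
  {"linear":[0.1,0.1,16.7],"turn":[0,0,0]},
])

```text
t: 20.8
tcp_pos: [0.4406, 0.4316, 0.0551]
eef_rot: [0.0, 0.399, 0.917, 0.001]
force: [-0.0, -0.3, -1.4]
gripper_width: 0.65
grip_force: 30.0
```

>>> carry_out([
  {"linear":[0,0,0],"turn":[0,0,0]},
  {"linear":[0,0,0],"turn":[0,0,0]},
  {"linear":[0,0,0],"turn":[0,0,0]},
  {"linear":[0,0,0],"turn":[0,0,0]},
  {"linear":[0,0,0],"turn":[0,0,0]},
], fingers=95)

```text
t: 21.22
tcp_pos: [0.4398, 0.4321, 0.0549]
eef_rot: [0.0, 0.399, 0.917, 0.001]
force: [-0.3, -0.4, -0.1]
gripper_width: 0.935
grip_force: 0.0
```

>>> carry_out([
  {"linear":[0,0,-3],"turn":[0,0,0]},
  {"linear":[0,0,-7],"turn":[0,0,0]},
  {"linear":[0,0,-11],"turn":[0,0,0]},
  {"linear":[0,0,-15],"turn":[0,0,0]},
  {"linear":[0,0,-15],"turn":[0,0,0]},
  {"linear":[0,0,-15],"turn":[0,0,0]},
])

```text
t: 21.72
tcp_pos: [0.4408, 0.4328, 0.2073]
eef_rot: [0.001, 0.399, 0.917, 0.003]
force: [-0.5, 0.3, -1.5]
gripper_width: 0.952
grip_force: 0.0
```

```bash
python3 - <<'E'
from plan import *
from cups import tops
print(sense()['tcp_pos']); t=snap('wrist'); u=snap('top')
print('crate cup',tops(t,.074,.094,.38,.6,.36,.5)); print('mat',tops(u,.07,.092,.38,.62,.14,.37),tops(t,.07,.092,.38,.62,.14,.37))
P=pts(t); z=P[...,2]; m=(z>.02)&(z<.045)&(P[...,0]>.37)&(P[...,0]<.59)&(P[...,1]>.36)&(P[...,1]<.51); q=P[m]; print('crate w',cv2.minAreaRect(q[:,:2].astype(np.float32)),len(q))
plan([(.439,.308,.2,.6),(.439,.308,.048,.6)])
E
```

```text
[0.44084408 0.4327741  0.20730378]
crate cup [(0.5223, 0.4326, 0.0297, 0.0847, 1713), (0.4411, 0.432, 0.0294, 0.0846, 2056)]
mat [(0.4395, 0.3079, 0.0295, 0.0799, 551), (0.5349, 0.2101, 0.0299, 0.08, 537)] [(0.4456, 0.3199, 0.0233, 0.0808, 553)]
crate w ((0.48061224818229675, 0.4333130121231079), (0.17143520712852478, 0.10075640678405762), 3.923213243484497) 1880
(0.439, 0.308, 0.2, 0.6) part 1 / 1 rows 3.2 [-9.0, -8.4, 0.4] [-0.001, -0.0, 0.15]
(0.439, 0.308, 0.048, 0.6) part 1 / 1 rows 3.9 [-0.0, -0.0, 15.2] [0.0, -0.0, 0.0]
```

>>> carry_out([
  {"linear":[-3,-2.8,0.1],"turn":[0,0,0.05]},
  {"linear":[-6,-5.6,0.2],"turn":[0,0,0.1]},
  {"linear":[-9,-8.4,0.4],"turn":[0,0,0.15]},
  {"linear":[-9,-8.4,0.4],"turn":[0,0,0.15]},
  {"linear":[-9,-8.4,0.4],"turn":[0,0,0.15]},
], fingers=100)

```text
t: 22.23
tcp_pos: [0.439, 0.3056, 0.1992]
eef_rot: [-0.001, 0.468, 0.883, -0.001]
force: [-0.9, 0.5, -0.5]
gripper_width: 1.001
grip_force: 0.0
```

```bash
python3 - <<'E'
from plan import *
from cups import tops
print(sense()['tcp_pos']); t=snap('wrist')
c=tops(t,.07,.092,.36,.62,.14,.37); print('mat',c)
x,y=min(c,key=lambda k:abs(k[0]-.439)+abs(k[1]-.308))[:2]
plan([(x,y,.048,.6),(x,y,.22,.6),(.503,-.137,.22,.043),(.503,-.137,.08,.043)])
E
```

```text
[0.43897088 0.30558892 0.19916631]
mat [(0.5386, 0.2042, 0.0284, 0.0809, 638), (0.4406, 0.3075, 0.0295, 0.0806, 2133)]
(0.4406, 0.3075, 0.048, 0.6) part 1 / 1 rows 3.9 [-0.1, 0.2, 15.1] [-0.002, -0.0, -0.001]
(0.4406, 0.3075, 0.22, 0.6) part 1 / 1 rows 4.4 [-0.0, -0.0, -17.2] [0.0, -0.0, -0.0]
(0.503, -0.137, 0.22, 0.043) part 1 / 2 rows 5.8 [-20.1, -10.0, 0.0] [0.0, -0.0, 0.278]
(0.503, -0.137, 0.22, 0.043) part 2 / 2 rows 5.8 [-22.1, -4.1, 0.0] [-0.0, -0.0, 0.279]
(0.503, -0.137, 0.08, 0.043) part 1 / 1 rows 3.6 [0.0, 0.0, 14.0] [-0.0, -0.0, -0.0]
```

>>> carry_out([
  {"linear":[0,0.1,4],"turn":[0,0,0]},
  {"linear":[-0.1,0.2,8],"turn":[0,0,0]},
  {"linear":[-0.1,0.2,12],"turn":[0,0,0]},
  {"linear":[-0.1,0.2,15.1],"turn":[0,0,0]},
  {"linear":[-0.1,0.2,15.1],"turn":[0,0,0]},
  {"linear":[-0.1,0.2,15.1],"turn":[0,0,0]},
])

```text
t: 22.78
tcp_pos: [0.4404, 0.309, 0.0478]
eef_rot: [-0.001, 0.466, 0.885, -0.002]
force: [0.3, -0.6, 1.3]
gripper_width: 0.999
grip_force: 0.0
```

>>> carry_out([
  {"linear":[0,0,0],"turn":[0,0,0]},
  {"linear":[0,0,0],"turn":[0,0,0]},
  {"linear":[0,0,0],"turn":[0,0,0]},
  {"linear":[0,0,0],"turn":[0,0,0]},
  {"linear":[0,0,0],"turn":[0,0,0]},
  {"linear":[0,0,0],"turn":[0,0,0]},
  {"linear":[0,0,0],"turn":[0,0,0]},
], fingers=0)

```text
t: 23.37
tcp_pos: [0.4417, 0.3092, 0.0501]
eef_rot: [-0.0, 0.467, 0.884, 0.0]
force: [-2.8, -2.0, 9.1]
gripper_width: 0.647
grip_force: 30.0
```

>>> carry_out([
  {"linear":[0,0,-1],"turn":[0,0,0]},
  {"linear":[0,0,-4],"turn":[0,0,0]},
  {"linear":[0,0,-8],"turn":[0,0,0]},
  {"linear":[0,0,-12],"turn":[0,0,0]},
  {"linear":[0,0,-16],"turn":[0,0,0]},
  {"linear":[0,0,-17.2],"turn":[0,0,0]},
])

```text
t: 23.87
tcp_pos: [0.4441, 0.3096, 0.2276]
eef_rot: [0.001, 0.467, 0.884, 0.004]
force: [1.0, 0.0, -2.7]
gripper_width: 0.65
grip_force: 30.0
```

>>> carry_out([
  {"linear":[-3.5,-1.7,0],"turn":[0,0,0.05]},
  {"linear":[-7,-3.5,0],"turn":[0,0,0.1]},
  {"linear":[-10.5,-5.2,0],"turn":[0,0,0.15]},
  {"linear":[-14,-7,0],"turn":[0,0,0.2]},
  {"linear":[-17.5,-8.7,0],"turn":[0,0,0.25]},
  {"linear":[-20.1,-10,0],"turn":[0,0,0.278]},
])

```text
t: 24.37
tcp_pos: [0.4724, 0.0829, 0.222]
eef_rot: [0.0, 0.587, 0.81, 0.0]
force: [-0.5, -0.1, -1.2]
gripper_width: 0.648
grip_force: 30.0
```

>>> carry_out([
  {"linear":[-3.7,-0.7,0],"turn":[0,0,0.05]},
  {"linear":[-7.5,-1.4,0],"turn":[0,0,0.1]},
  {"linear":[-11.5,-2.1,0],"turn":[0,0,0.15]},
  {"linear":[-15.5,-2.9,0],"turn":[0,0,0.2]},
  {"linear":[-19,-3.5,0],"turn":[0,0,0.25]},
  {"linear":[-22.1,-4.1,0],"turn":[0,0,0.279]},
  {"linear":[-22.1,-4.1,0],"turn":[0,0,0.279]},
  {"linear":[-22.1,-4.1,0],"turn":[0,0,0.279]},
])

```text
t: 25.03
tcp_pos: [0.5031, -0.1384, 0.2218]
eef_rot: [0.0, 0.693, 0.72, -0.0]
force: [0.2, 0.4, -2.0]
gripper_width: 0.648
grip_force: 30.0
```

```bash
python3 - <<'E'
from plan import *
print(sense()['tcp_pos'],sense()['gripper_width'])
plan([(.503,-.137,.08,.043)])
t=snap('top');P=pts(t)
m=(P[...,2]>.060)&(P[...,2]<.075)&(P[...,0]>.44)&(P[...,0]<.56)&(P[...,1]>-.31)&(P[...,1]<-.0); q=P[m]
t=snap('wrist');P=pts(t)
m=(P[...,2]>.020)&(P[...,2]<.04)&(abs(P[...,0]-.503)<.03)&(P[...,1]>-.3)&(P[...,1]<-.06); q=P[m]; print('floor',q.min(0),q.max(0),len(q))
E
```

```text
[ 0.50313299 -0.13840409  0.22176624] 0.6482778204443567
(0.503, -0.137, 0.08, 0.043) part 1 / 1 rows 3.6 [0.2, -0.0, 14.2] [0.0, 0.001, -0.005]
floor [ 0.473002   -0.15517165  0.02001204] [ 0.53297926 -0.06005055  0.03520198] 2682
```

>>> carry_out([
  {"linear":[0.1,0,3.5],"turn":[0,0,0]},
  {"linear":[0.1,0,7],"turn":[0,0,0]},
  {"linear":[0.1,0,10],"turn":[0,0,0]},
  {"linear":[0.1,0,12],"turn":[0,0,0]},
  {"linear":[0.1,0,13],"turn":[0,0,0]},
  {"linear":[0.1,0,13.6],"turn":[0,0,0]},
  {"linear":[0.1,0,14],"turn":[0,0,0]},
  {"linear":[0.1,0,14.1],"turn":[0,0,0]},
])

```text
t: 25.8
tcp_pos: [0.5042, -0.1346, 0.0807]
eef_rot: [0.0, 0.691, 0.722, 0.0]
force: [-1.3, -0.5, -1.9]
gripper_width: 0.652
grip_force: 30.0
```

>>> carry_out([
  {"linear":[0,0,0],"turn":[0,0,0]},
  {"linear":[0,0,0],"turn":[0,0,0]},
  {"linear":[0,0,0],"turn":[0,0,0]},
  {"linear":[0,0,0],"turn":[0,0,0]},
  {"linear":[0,0,0],"turn":[0,0,0]},
], fingers=95)

```text
t: 26.22
tcp_pos: [0.504, -0.1351, 0.0807]
eef_rot: [0.0, 0.692, 0.722, 0.0]
force: [-1.0, -0.6, 0.1]
gripper_width: 0.935
grip_force: 0.0
```

>>> carry_out([
  {"linear":[0,0,-3],"turn":[0,0,0]},
  {"linear":[0,0,-7],"turn":[0,0,0]},
  {"linear":[0,0,-11],"turn":[0,0,0]},
  {"linear":[0,0,-14],"turn":[0,0,0]},
  {"linear":[0,0,-14],"turn":[0,0,0]},
  {"linear":[0,0,-14],"turn":[0,0,0]},
], fingers=100)

```text
t: 26.72
tcp_pos: [0.5047, -0.1352, 0.222]
eef_rot: [0.001, 0.692, 0.722, 0.002]
force: [0.5, 0.3, -0.7]
gripper_width: 1.001
grip_force: 0.0
```

```bash
python3 - <<'E'
from plan import *
from cups import tops
print(sense()['tcp_pos']); t=snap('wrist'); u=snap('top')
print('tray cup',tops(t,.102,.118,.45,.56,-.31,-.05))
c=tops(u,.07,.092,.36,.65,.11,.4); print('mat',c)
x,y=c[0][:2]
plan([(x,y,.2,.4)])
E
```

```text
[ 0.50469739 -0.13524758  0.22197789]
tray cup [(0.5056, -0.1348, 0.0294, 0.1106, 2221)]
mat [(0.5348, 0.21, 0.0296, 0.0798, 538)]
(0.5348, 0.21, 0.2, 0.4) part 1 / 2 rows 4.4 [17.1, 2.3, 1.0] [-0.0, -0.0, -0.178]
(0.5348, 0.21, 0.2, 0.4) part 2 / 2 rows 4.4 [16.5, 5.4, 1.0] [-0.001, -0.001, -0.179]
```

>>> carry_out([
  {"linear":[17.1,2.3,1.0],"turn":[0,0,-0.178]},
  {"linear":[17.1,2.3,1.0],"turn":[0,0,-0.178]},
  {"linear":[17.1,2.3,1.0],"turn":[0,0,-0.178]},
  {"linear":[17.1,2.3,1.0],"turn":[0,0,-0.178]},
  {"linear":[17.1,2.3,1.0],"turn":[0,0,-0.178]},
  {"linear":[17.1,2.3,1.0],"turn":[0,0,-0.178]},
])

```text
t: 27.32
tcp_pos: [0.5183, 0.0409, 0.2082]
eef_rot: [-0.001, 0.622, 0.783, -0.001]
force: [-1.2, -1.2, -0.1]
gripper_width: 0.998
grip_force: 0.0
```

>>> carry_out([
  {"linear":[16.5,5.4,1.0],"turn":[0,0,-0.179]},
  {"linear":[16.5,5.4,1.0],"turn":[0,0,-0.179]},
  {"linear":[16.5,5.4,1.0],"turn":[0,0,-0.179]},
  {"linear":[16.5,5.4,1.0],"turn":[0,0,-0.179]},
  {"linear":[16.5,5.4,1.0],"turn":[0,0,-0.179]},
  {"linear":[16.5,5.4,1.0],"turn":[0,0,-0.179]},
  {"linear":[16.5,5.4,1.0],"turn":[0,0,-0.179]},
])

```text
t: 27.9
tcp_pos: [0.5355, 0.2084, 0.1991]
eef_rot: [-0.0, 0.553, 0.833, -0.001]
force: [-0.0, -0.9, 0.6]
gripper_width: 0.996
grip_force: 0.0
```

```bash
python3 - <<'E'
from plan import *
from cups import tops
print(sense()['tcp_pos']); t=snap('wrist')
c=tops(t,.07,.092,.36,.65,.11,.4); print('mat',c)
x,y=c[0][:2]
plan([(x,y,.048,.4),(x,y,.22,.4),(.5065,-.224,.22,.043),(.5065,-.224,.08,.043)])
E
```

```text
[0.53546498 0.20840242 0.19910381]
mat [(0.5359, 0.2079, 0.0294, 0.0806, 2113)]
(0.5359, 0.2079, 0.048, 0.4) part 1 / 1 rows 3.9 [0.1, 0.1, 15.2] [-0.002, 0.001, -0.002]
(0.5359, 0.2079, 0.22, 0.4) part 1 / 1 rows 4.4 [-0.0, -0.0, -17.2] [0.0, 0.0, -0.0]
(0.5065, -0.224, 0.22, 0.043) part 1 / 2 rows 5.6 [-19.3, -9.8, -0.0] [0.0, 0.0, 0.178]
(0.5065, -0.224, 0.22, 0.043) part 2 / 2 rows 5.6 [-20.8, -6.2, -0.0] [0.0, 0.0, 0.179]
(0.5065, -0.224, 0.08, 0.043) part 1 / 1 rows 3.6 [0.0, 0.0, 14.0] [0.0, 0.0, -0.0]
```

>>> carry_out([
  {"linear":[0,0,4],"turn":[0,0,0]},
  {"linear":[0,0,8],"turn":[0,0,0]},
  {"linear":[0,0,12],"turn":[0,0,0]},
  {"linear":[0,0,15.1],"turn":[0,0,0]},
  {"linear":[0,0,15.1],"turn":[0,0,0]},
  {"linear":[0,0,15.1],"turn":[0,0,0]},
])

```text
t: 28.45
tcp_pos: [0.5353, 0.207, 0.0488]
eef_rot: [-0.0, 0.554, 0.833, -0.002]
force: [-0.3, -0.6, 0.3]
gripper_width: 1.0
grip_force: 0.0
```

>>> carry_out([
  {"linear":[0,0,0],"turn":[0,0,0]},
  {"linear":[0,0,0],"turn":[0,0,0]},
  {"linear":[0,0,0],"turn":[0,0,0]},
  {"linear":[0,0,0],"turn":[0,0,0]},
  {"linear":[0,0,0],"turn":[0,0,0]},
  {"linear":[0,0,0],"turn":[0,0,0]},
  {"linear":[0,0,0],"turn":[0,0,0]},
], fingers=0)

```text
t: 29.03
tcp_pos: [0.5359, 0.2099, 0.05]
eef_rot: [-0.0, 0.552, 0.834, 0.0]
force: [-3.2, -0.6, 7.8]
gripper_width: 0.646
grip_force: 30.0
```

>>> carry_out([
  {"linear":[0,0,-1],"turn":[0,0,0]},
  {"linear":[0,0,-4],"turn":[0,0,0]},
  {"linear":[0,0,-8],"turn":[0,0,0]},
  {"linear":[0,0,-12],"turn":[0,0,0]},
  {"linear":[0,0,-16],"turn":[0,0,0]},
  {"linear":[0,0,-17.2],"turn":[0,0,0]},
])

```text
t: 29.53
tcp_pos: [0.5383, 0.2096, 0.2276]
eef_rot: [0.002, 0.553, 0.833, 0.003]
force: [1.3, 0.2, -2.0]
gripper_width: 0.643
grip_force: 30.0
```

>>> carry_out([
  {"linear":[-3.5,-1.8,0],"turn":[0,0,0.03]},
  {"linear":[-7,-3.5,0],"turn":[0,0,0.06]},
  {"linear":[-10.5,-5.3,0],"turn":[0,0,0.09]},
  {"linear":[-14,-7.1,0],"turn":[0,0,0.12]},
  {"linear":[-17.5,-8.9,0],"turn":[0,0,0.16]},
  {"linear":[-19.3,-9.8,0],"turn":[0,0,0.178]},
])

```text
t: 30.03
tcp_pos: [0.5193, -0.0117, 0.2217]
eef_rot: [0.0, 0.627, 0.779, -0.0]
force: [-0.5, -0.6, -2.1]
gripper_width: 0.647
grip_force: 30.0
```

>>> carry_out([
  {"linear":[-3.5,-1,0],"turn":[0,0,0.03]},
  {"linear":[-7.3,-2.2,0],"turn":[0,0,0.06]},
  {"linear":[-11.1,-3.3,0],"turn":[0,0,0.09]},
  {"linear":[-15,-4.5,0],"turn":[0,0,0.12]},
  {"linear":[-18.5,-5.5,0],"turn":[0,0,0.16]},
  {"linear":[-20.8,-6.2,0],"turn":[0,0,0.179]},
  {"linear":[-20.8,-6.2,0],"turn":[0,0,0.179]},
  {"linear":[-20.8,-6.2,0],"turn":[0,0,0.179]},
])

```text
t: 30.7
tcp_pos: [0.5051, -0.2245, 0.2213]
eef_rot: [-0.0, 0.693, 0.721, -0.0]
force: [0.6, 0.4, -2.8]
gripper_width: 0.646
grip_force: 30.0
```

```bash
python3 - <<'E'
from plan import *
from cups import tops
print(sense()['tcp_pos'],sense()['gripper_width'])
print('tray cup',tops(snap('top'),.102,.118,.45,.56,-.31,-.05),tops(snap('wrist'),.102,.118,.45,.56,-.31,-.05))
plan([(.5065,-.224,.0805,.043)])
E
```

```text
[ 0.50509299 -0.2244553   0.22125128] 0.6460467563340991
tray cup [(0.5048, -0.1326, 0.0298, 0.1097, 566)] [(0.5056, -0.1347, 0.0297, 0.1105, 2836)]
(0.5065, -0.224, 0.0805, 0.043) part 1 / 1 rows 3.6 [-0.3, 0.1, 14.0] [-0.001, -0.001, 0.001]
```

>>> carry_out([
  {"linear":[0,0.1,3.5],"turn":[0,0,0]},
  {"linear":[0,0.1,7],"turn":[0,0,0]},
  {"linear":[0,0.1,10],"turn":[0,0,0]},
  {"linear":[0,0.1,12],"turn":[0,0,0]},
  {"linear":[0,0.1,13],"turn":[0,0,0]},
  {"linear":[0,0.1,13.6],"turn":[0,0,0]},
  {"linear":[0,0.1,14],"turn":[0,0,0]},
  {"linear":[0,0.1,14.1],"turn":[0,0,0]},
])

```text
t: 31.47
tcp_pos: [0.5076, -0.2225, 0.0807]
eef_rot: [0.0, 0.691, 0.722, 0.0]
force: [0.3, 0.4, -1.8]
gripper_width: 0.646
grip_force: 30.0
```

>>> carry_out([
  {"linear":[0,0,0],"turn":[0,0,0]},
  {"linear":[0,0,0],"turn":[0,0,0]},
  {"linear":[0,0,0],"turn":[0,0,0]},
  {"linear":[0,0,0],"turn":[0,0,0]},
  {"linear":[0,0,0],"turn":[0,0,0]},
], fingers=95)

```text
t: 31.88
tcp_pos: [0.5073, -0.223, 0.0808]
eef_rot: [0.0, 0.692, 0.722, 0.0]
force: [-0.2, -0.4, -0.7]
gripper_width: 0.935
grip_force: 0.0
```

>>> carry_out([
  {"linear":[0,0,-3],"turn":[0,0,0]},
  {"linear":[0,0,-7],"turn":[0,0,0]},
  {"linear":[0,0,-11],"turn":[0,0,0]},
  {"linear":[0,0,-14],"turn":[0,0,0]},
  {"linear":[0,0,-14],"turn":[0,0,0]},
  {"linear":[0,0,-14],"turn":[0,0,0]},
])

```text
t: 32.38
tcp_pos: [0.508, -0.2233, 0.2221]
eef_rot: [0.002, 0.692, 0.722, 0.001]
force: [-0.6, -0.5, 0.2]
gripper_width: 0.95
grip_force: 0.0
```

```bash
python3 - <<'E'
from plan import *
from cups import tops
print(sense()['tcp_pos'])
t=snap('wrist'); print('tray cup',tops(t,.102,.118,.45,.56,-.31,-.05)); P=pts(t)
m=(P[...,2]>.079)&(P[...,2]<.095)&(P[...,0]>.45)&(P[...,0]<.55)&(P[...,1]>-.03)&(P[...,1]<.03); q=P[m]; print('handle',q.mean(0) if len(q) else 0,len(q))
u=snap('top'); print('crate',tops(u,.074,.094,.38,.6,.38,.49))
print('mat',tops(u,.05,.092,.36,.65,.11,.37))
E
```

```text
[ 0.50798412 -0.22328267  0.22208025]
tray cup [(0.5091, -0.2241, 0.0294, 0.1106, 2221), (0.5055, -0.135, 0.0297, 0.1106, 2824)]
handle 0 0
crate [(0.4397, 0.4333, 0.0298, 0.084, 546), (0.5215, 0.4339, 0.0296, 0.0839, 537)]
mat []
```

Both printed tumblers stand in the carriage and both cured ones are in the crate. Next is the push, with closed fingers behind the bar and the tool rolled slightly so the gripper body stays clear of the flap's hinge.

```bash
python3 - <<'E'
from plan import *
M=axes(.043)@R.from_rotvec([-.12,0,0]).as_matrix()
p1=np.array([.489,.021,.17]); print(rel(p1,M)); p2=p1.copy(); p2[2]=.070; print(rel(p2,M,p1,M))
d=np.array([np.sin(.045),-np.cos(.045),0])
for k in (.01,.08,.15,.28,.292): print(k,rel(p2+d*k,M,p2,M))
E
```

```text
([24.4, -0.7, 5.0], [-0.121, -0.001, 0.0])
([0.0, -1.2, 9.9], [0.0, 0.0, 0.0])
0.01 ([-1.0, 0.0, 0.0], [0.0, 0.0, 0.0])
0.08 ([-8.0, 0.0, 0.0], [0.0, 0.0, 0.0])
0.15 ([-15.0, 0.0, 0.0], [0.0, 0.0, 0.0])
0.28 ([-28.0, 0.1, 0.0], [0.0, 0.0, 0.0])
0.292 ([-29.2, 0.1, 0.0], [0.0, 0.0, 0.0])
```

>>> carry_out([
  {"linear":[24.4,-0.7,5.0],"turn":[-0.12,0,0]},
  {"linear":[24.4,-0.7,5.0],"turn":[-0.12,0,0]},
  {"linear":[24.4,-0.7,5.0],"turn":[-0.12,0,0]},
  {"linear":[24.4,-0.7,5.0],"turn":[-0.12,0,0]},
  {"linear":[24.4,-0.7,5.0],"turn":[-0.12,0,0]},
  {"linear":[24.4,-0.7,5.0],"turn":[-0.12,0,0]},
  {"linear":[24.4,-0.7,5.0],"turn":[-0.12,0,0]},
  {"linear":[24.4,-0.7,5.0],"turn":[-0.12,0,0]},
], fingers=0)

```text
t: 33.15
tcp_pos: [0.4879, 0.0233, 0.1685]
eef_rot: [0.04, 0.688, 0.723, 0.042]
force: [-0.4, -1.0, 0.5]
gripper_width: 0.419
grip_force: 0.0
```

>>> carry_out([
  {"linear":[0,0,0],"turn":[0,0,0]},
  {"linear":[0,0,0],"turn":[0,0,0]},
  {"linear":[0,0,0],"turn":[0,0,0]},
  {"linear":[0,0,0],"turn":[0,0,0]},
])

```text
t: 33.48
tcp_pos: [0.4896, 0.0192, 0.1704]
eef_rot: [0.042, 0.691, 0.72, 0.043]
force: [-0.3, 0.3, 1.0]
gripper_width: 0.127
grip_force: 0.0
```

```bash
python3 - <<'E'
from plan import *
M=axes(.043)@R.from_rotvec([-.12,0,0]).as_matrix()
st=sense(); print(st['tcp_pos'],st['gripper_width'],st['force']); print(rel([.489,.021,.07],M))
P=pts(snap('top'))
m=(P[...,2]>.076)&(P[...,2]<.095)&(P[...,0]>.44)&(P[...,0]<.56)&(P[...,1]>-.06)&(P[...,1]<.05); q=P[m]; print('handle',q.mean(0),q.min(0),q.max(0),len(q))
E
```

```text
[0.48963231 0.01918213 0.17035132] 0.1269044232681859 [-0.26603033  0.30508876  1.0485437 ]
([0.2, -1.3, 10.0], [0.0, 0.0, -0.003])<stdin>:5: RuntimeWarning: Mean of empty slice.
  ret = um.true_divide(
Traceback (most recent call last):
ValueError: zero-size array to reduction operation minimum which has no identity
```

>>> carry_out([
  {"linear":[0.3,-0.4,3.3],"turn":[0,0,0]},
  {"linear":[0.3,-0.8,6.6],"turn":[0,0,0]},
  {"linear":[0.3,-1.2,9],"turn":[0,0,0]},
  {"linear":[0.3,-1.3,10],"turn":[0,0,0]},
  {"linear":[0.3,-1.3,10],"turn":[0,0,0]},
  {"linear":[0.3,-1.3,10],"turn":[0,0,0]},
])

```text
t: 34.03
tcp_pos: [0.4884, 0.0227, 0.0694]
eef_rot: [0.041, 0.691, 0.72, 0.043]
force: [0.0, -0.2, 0.3]
gripper_width: 0.003
grip_force: 0.0
```

>>> carry_out([
  {"linear":[-0.4,0,0],"turn":[0,0,0]},
  {"linear":[-0.8,0,0],"turn":[0,0,0]},
  {"linear":[-1.2,0,0],"turn":[0,0,0]},
  {"linear":[-1.6,0,0],"turn":[0,0,0]},
  {"linear":[-2.2,0,0],"turn":[0,0,0]},
  {"linear":[-2.9,0,0],"turn":[0,0,0]},
  {"linear":[-3.7,0,0],"turn":[0,0,0]},
  {"linear":[-4.5,0,0],"turn":[0,0,0]},
])

```text
t: 34.7
tcp_pos: [0.4912, -0.0214, 0.07]
eef_rot: [0.042, 0.69, 0.721, 0.044]
force: [0.8, 4.3, 2.4]
gripper_width: 0.003
grip_force: 1.8
```

```bash
python3 - <<'E'
from plan import *
from cups import tops
st=sense(); print(st['tcp_pos'],st['force'])
print(tops(snap('top'),.102,.118,.45,.56,-.36,-.05),tops(snap('wrist'),.102,.118,.45,.56,-.36,-.05))
E
```

```text
[ 0.49120709 -0.02141416  0.07004763] [0.82092595 4.29052463 2.40194308]
[(0.5069, -0.169, 0.0294, 0.11, 405), (0.5096, -0.2576, 0.0297, 0.1097, 570)] []
```

>>> carry_out([
  {"linear":[-0.9,0,0],"turn":[0,0,0]},
  {"linear":[-1.9,0,0],"turn":[0,0,0]},
  {"linear":[-3,0,0],"turn":[0,0,0]},
  {"linear":[-4.1,0,0],"turn":[0,0,0]},
  {"linear":[-5.2,0,0],"turn":[0,0,0]},
  {"linear":[-6.3,0,0],"turn":[0,0,0]},
  {"linear":[-7.4,0,0],"turn":[0,0,0]},
  {"linear":[-8.5,0,0],"turn":[0,0,0]},
])

```text
t: 35.47
tcp_pos: [0.494, -0.1065, 0.0693]
eef_rot: [0.041, 0.69, 0.721, 0.043]
force: [1.9, 2.8, 0.4]
gripper_width: 0.011
grip_force: 1.8
```

>>> carry_out([
  {"linear":[-1.1,0,0],"turn":[0,0,0]},
  {"linear":[-2.2,0,0],"turn":[0,0,0]},
  {"linear":[-3.3,0,0],"turn":[0,0,0]},
  {"linear":[-4.4,0,0],"turn":[0,0,0]},
  {"linear":[-5.5,0,0],"turn":[0,0,0]},
  {"linear":[-6.6,0,0],"turn":[0,0,0]},
  {"linear":[-7.7,0,0],"turn":[0,0,0]},
  {"linear":[-8.7,0,0],"turn":[0,0,0]},
])

```text
t: 36.13
tcp_pos: [0.4978, -0.1935, 0.0693]
eef_rot: [0.041, 0.69, 0.721, 0.043]
force: [2.9, 2.3, 1.0]
gripper_width: 0.01
grip_force: 1.7
```

>>> carry_out([
  {"linear":[-0.9,0,0],"turn":[0,0,0]},
  {"linear":[-1.8,0,0],"turn":[0,0,0]},
  {"linear":[-2.7,0,0],"turn":[0,0,0]},
  {"linear":[-3.5,0,0],"turn":[0,0,0]},
  {"linear":[-4.3,0,0],"turn":[0,0,0]},
  {"linear":[-5,0,0],"turn":[0,0,0]},
  {"linear":[-5.6,0,0],"turn":[0,0,0]},
  {"linear":[-6,0,0],"turn":[0,0,0]},
])

```text
t: 36.8
tcp_pos: [0.4999, -0.2545, 0.0694]
eef_rot: [0.042, 0.691, 0.721, 0.043]
force: [1.2, 1.8, 0.8]
gripper_width: 0.005
grip_force: 0.8
```

>>> carry_out([
  {"linear":[-0.3,0,0],"turn":[0,0,0]},
  {"linear":[-0.6,0,0],"turn":[0,0,0]},
  {"linear":[-0.9,0,0],"turn":[0,0,0]},
  {"linear":[-1.1,0,0],"turn":[0,0,0]},
  {"linear":[-1.1,0,0],"turn":[0,0,0]},
])

```text
t: 37.22
tcp_pos: [0.5, -0.2569, 0.0689]
eef_rot: [0.036, 0.689, 0.722, 0.046]
force: [-4.3, 23.3, 16.3]
gripper_width: 0.005
grip_force: 11.7
```

The push has stopped at 23 N, so I'll check the handle position and the catch.

>>> carry_out([
  {"linear":[0.7,0,0],"turn":[0,0,0]},
  {"linear":[1.4,0,0],"turn":[0,0,0]},
  {"linear":[4,0,0],"turn":[0,0,0]},
  {"linear":[6,0,-3],"turn":[0,0,0]},
  {"linear":[6,0,-6],"turn":[0,0,0]},
  {"linear":[6,0,-10],"turn":[0,0,0]},
  {"linear":[6,0,-10],"turn":[0,0,0]},
])

```text
t: 37.8
tcp_pos: [0.4882, -0.2071, 0.1745]
eef_rot: [0.045, 0.691, 0.72, 0.045]
force: [0.8, -0.3, 0.0]
gripper_width: 0.006
grip_force: 0.0
```

```bash
python3 - <<'E'
from plan import *
st=sense(); print(st['tcp_pos'],st['force'])
for n in ('wrist','top'):
    s=snap(n); P=pts(s)
    m=(P[...,2]>.076)&(P[...,2]<.095)&(P[...,0]>.44)&(P[...,0]<.56)&(P[...,1]>-.34)&(P[...,1]<-.2); q=P[m]; print('handle',q.mean(0) if len(q) else 0,len(q), q.min(0) if len(q) else 0,q.max(0) if len(q) else 0)
    if n=='wrist': w=s['image']
t=snap('side')['image']
cv2.imwrite('pics/c1.png',np.hstack([w[0:384,130:400],cv2.resize(t[184:384,200:400],(384,384))])[:,:,::-1])
E
```

```text
[ 0.48817173 -0.20706353  0.17446855] [ 0.8453478  -0.34960336  0.04130662]
handle 0 0 0 0
handle [ 0.54001266 -0.26906798  0.0846614 ] 42 [ 0.53109975 -0.27675906  0.07623337] [ 0.54919216 -0.26389967  0.08942781]
```

View pics/c1.png

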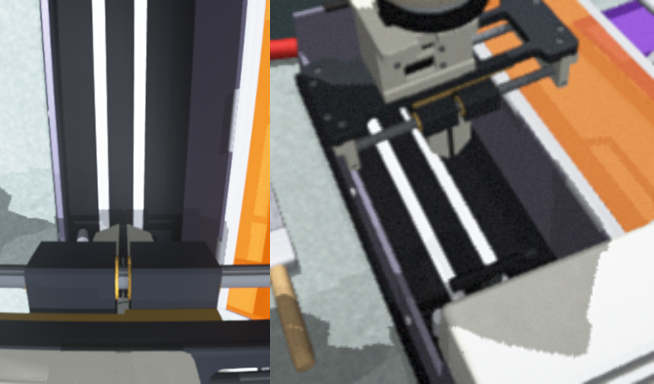

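>>> carry_out([
  {"linear":[10,-3,-6],"turn":[0.12,0,0]},
  {"linear":[20,-6,-10],"turn":[0.12,0,0]},
  {"linear":[28,-8,-10],"turn":[0.12,0,0]},
  {"linear":[28,-8,-10],"turn":[0.12,0,0]},
  {"linear":[28,-8,-10],"turn":[0.12,0,0]},
  {"linear":[28,-8,-10],"turn":[0.12,0,0]},
  {"linear":[28,-8,-10],"turn":[0.12,0,0]},
  {"linear":[28,-8,-10],"turn":[0.12,0,0]},
])

```text
t: 38.62
tcp_pos: [0.3808, 0.0754, 0.2583]
eef_rot: [-0.001, 0.69, 0.724, -0.0]
force: [-0.1, -0.2, -0.1]
gripper_width: 0.0
grip_force: 0.0
```

```bash
python3 - <<'E'
from plan import *
st=sense(); print(st['tcp_pos'])
s=snap('top'); P=pts(s)
m=(P[...,2]>.076)&(P[...,2]<.095)&(P[...,0]>.44)&(P[...,0]<.56)&(P[...,1]>-.34)&(P[...,1]<-.2); q=P[m]; print('handle',q.mean(0),len(q), q.min(0),q.max(0))
t=snap('side')['image']
cv2.imwrite('pics/c2.png',np.hstack([cv2.resize(s['image'][150:240,340:450],(440,360),interpolation=cv2.INTER_CUBIC),cv2.resize(t[260:384,200:324],(360,360),interpolation=cv2.INTER_CUBIC)])[:,:,::-1])
E
```

```text
[0.38078431 0.07543312 0.25829228]
handle [ 0.50864831 -0.27097876  0.08414718] 199 [ 0.47006589 -0.27905693  0.07605834] [ 0.5489464  -0.26475488  0.09054314]
```

View pics/c2.png

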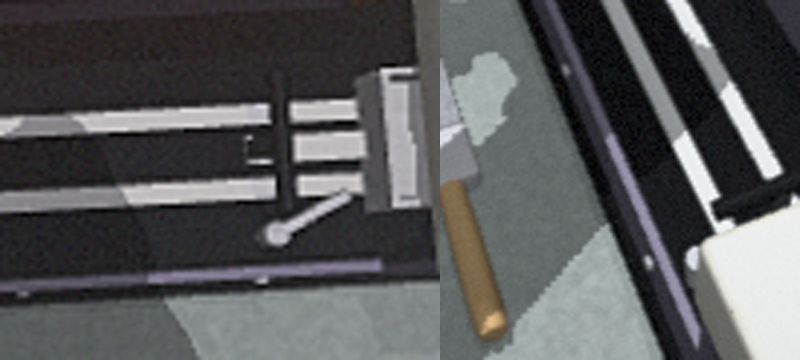

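The catch lies at the same angle as at the start (pivot (275,233), tip (350,195)), with its tip just behind the tray's rear edge at (362,195). It has snapped out behind the carriage. Now the flap: go above the bar first.

```bash
python3 - <<'E'
from plan import *
s=snap('top'); P=pts(s)
m=(P[...,2]>.225)&(P[...,2]<.25)&(P[...,0]>.67)&(P[...,0]<.73)&(P[...,1]>-.19)&(P[...,1]<-.06); q=P[m]; print('bar',q.mean(0),len(q),np.percentile(q[:,0],[3,97]))
plan([(.701,-.128,.31,.043),(.701,-.128,.208,.043)])
E
```

```text
bar [ 0.70074083 -0.12400831  0.23442067] 403 [0.69451884 0.70799144]
(0.701, -0.128, 0.31, 0.043) part 1 / 2 rows 4.9 [-10.8, 15.5, -2.6] [-0.001, 0.0, 0.002]
(0.701, -0.128, 0.31, 0.043) part 2 / 2 rows 4.9 [-10.7, 15.4, -2.6] [-0.0, 0.001, 0.002]
(0.701, -0.128, 0.208, 0.043) part 1 / 1 rows 2.6 [0.0, 0.0, 10.2] [-0.0, -0.0, -0.0]
```

>>> carry_out([
  {"linear":[-2,3,-5],"turn":[0,0,0]},
  {"linear":[-5,7,-5.2],"turn":[0,0,0]},
  {"linear":[-8,11,-5.2],"turn":[0,0,0]},
  {"linear":[-10.8,15.5,-5.2],"turn":[0,0,0]},
  {"linear":[-13,19,-5.2],"turn":[0,0,0]},
  {"linear":[-16,23,-5.2],"turn":[0,0,0]},
  {"linear":[-18,26,-5.2],"turn":[0,0,0]},
  {"linear":[-21.5,30.9,-5.2],"turn":[0,0,0]},
], fingers=25)

```text
t: 39.43
tcp_pos: [0.6496, -0.1, 0.3079]
eef_rot: [-0.001, 0.692, 0.722, -0.001]
force: [0.5, 0.3, 2.0]
gripper_width: 0.252
grip_force: 0.0
```

>>> carry_out([
  {"linear":[0,0,0],"turn":[0,0,0]},
  {"linear":[0,0,0],"turn":[0,0,0]},
  {"linear":[0,0,0],"turn":[0,0,0]},
])

```text
t: 39.68
tcp_pos: [0.6476, -0.0987, 0.3086]
eef_rot: [-0.001, 0.693, 0.721, -0.001]
force: [-0.3, -0.2, -0.0]
gripper_width: 0.251
grip_force: 0.0
```

```bash
python3 - <<'E'
from plan import *
st=sense(); print(st['tcp_pos'],st['gripper_width']); plan([(.7012,-.128,.208,.043)])
P=pts(snap('wrist'))
m=(P[...,2]>.22)&(P[...,2]<.25)&(P[...,0]>.67)&(P[...,0]<.73)&(P[...,1]>-.11)&(P[...,1]<-.07); q=P[m]; print('bar',q.mean(0),len(q),np.percentile(q[:,0],[3,97]))
E
```

```text
[ 0.64764375 -0.09869288  0.30864518] 0.2507231059672495
(0.7012, -0.128, 0.208, 0.043) part 1 / 1 rows 3.0 [-3.1, 5.3, 10.1] [-0.003, 0.001, -0.003]
bar [ 0.69952051 -0.08954972  0.23510042] 524 [0.69440904 0.70558949]
```

>>> carry_out([
  {"linear":[-1.6,2.7,0],"turn":[0,0,0]},
  {"linear":[-3.1,5.3,0],"turn":[0,0,0]},
  {"linear":[-3.1,5.3,0],"turn":[0,0,0]},
  {"linear":[-3.1,5.3,3],"turn":[0,0,0]},
  {"linear":[-3.1,5.3,6],"turn":[0,0,0]},
  {"linear":[-3.1,5.3,8.5],"turn":[0,0,0]},
  {"linear":[-3.1,5.3,10],"turn":[0,0,0]},
  {"linear":[-3.1,5.3,10],"turn":[0,0,0]},
])

```text
t: 40.4
tcp_pos: [0.7002, -0.1232, 0.2072]
eef_rot: [-0.003, 0.691, 0.723, -0.001]
force: [-0.1, 0.6, 0.1]
gripper_width: 0.252
grip_force: 0.0
```

>>> carry_out([
  {"linear":[0,0,0],"turn":[0,0,0]},
  {"linear":[0,0,0],"turn":[0,0,0]},
  {"linear":[0,0,0],"turn":[0,0,0]},
  {"linear":[0,0,0],"turn":[0,0,0]},
  {"linear":[0,0,0],"turn":[0,0,0]},
], fingers=0)

```text
t: 40.82
tcp_pos: [0.7008, -0.1251, 0.2119]
eef_rot: [-0.001, 0.692, 0.722, -0.0]
force: [-9.5, 2.1, 2.6]
gripper_width: 0.121
grip_force: 30.0
```

```bash
python3 - <<'E'
from h import *
st=sense(); print(st['tcp_pos'].round(4),st['force'].round(1),st['gripper_width'],st['grip_force'])
rr=15.5
def p(t): return np.array([rr*(1-np.cos(t)),-rr*np.sin(t)])
a=np.r_[2.36,2.31,np.arange(2.23,.3,-.1),np.arange(.28,.01,-.05),0,-.02]; b=2.4
for i in range(0,len(a),8):
    print(np.array([p(t)-p(b) for t in a[i:i+8]]).round(1).tolist(), a[i:i+8].round(2)); b=a[min(i+7,len(a)-1)]
E
```

```text
[ 0.7008 -0.1251  0.2119] [-9.5  2.1  2.6] 0.12087009013385895 29.992146492004395
[[-0.4, -0.4], [-1.0, -1.0], [-1.9, -1.8], [-3.2, -2.7], [-4.6, -3.4], [-6.0, -4.0], [-7.5, -4.5], [-9.0, -4.8]] [2.36 2.31 2.23 2.13 2.03 1.93 1.83 1.73]
[[-1.5, -0.2], [-3.1, -0.2], [-4.6, -0.0], [-6.2, 0.3], [-7.6, 0.7], [-9.1, 1.3], [-10.4, 2.0], [-11.7, 2.9]] [1.63 1.53 1.43 1.33 1.23 1.13 1.03 0.93]
[[-1.2, 1.0], [-2.3, 2.1], [-3.3, 3.3], [-4.1, 4.6], [-4.8, 6.0], [-5.4, 7.4], [-5.6, 8.1], [-5.8, 8.9]] [0.83 0.73 0.63 0.53 0.43 0.33 0.28 0.23]
[[-0.2, 0.8], [-0.3, 1.5], [-0.4, 2.3], [-0.4, 3.1], [-0.4, 3.5], [-0.4, 3.8]] [ 0.18  0.13  0.08  0.03  0.   -0.02]
```

>>> carry_out([
  {"linear":[0,-0.4,-0.4],"turn":[0,0,0]},
  {"linear":[0,-1.0,-1.0],"turn":[0,0,0]},
  {"linear":[0,-1.9,-1.8],"turn":[0,0,0]},
  {"linear":[0,-3.2,-2.7],"turn":[0,0,0]},
  {"linear":[0,-4.6,-3.4],"turn":[0,0,0]},
  {"linear":[0,-6.0,-4.0],"turn":[0,0,0]},
  {"linear":[0,-7.5,-4.5],"turn":[0,0,0]},
  {"linear":[0,-9.0,-4.8],"turn":[0,0,0]},
])

```text
t: 41.48
tcp_pos: [0.6145, -0.1292, 0.2621]
eef_rot: [0.003, 0.691, 0.723, 0.003]
force: [2.3, 3.1, 2.1]
gripper_width: 0.12
grip_force: 30.0
```

>>> carry_out([
  {"linear":[0,-1.5,-0.2],"turn":[0,0,0]},
  {"linear":[0,-3.1,-0.2],"turn":[0,0,0]},
  {"linear":[0,-4.6,0],"turn":[0,0,0]},
  {"linear":[0,-6.2,0.3],"turn":[0,0,0]},
  {"linear":[0,-7.6,0.7],"turn":[0,0,0]},
  {"linear":[0,-9.1,1.3],"turn":[0,0,0]},
  {"linear":[0,-10.4,2.0],"turn":[0,0,0]},
  {"linear":[0,-11.7,2.9],"turn":[0,0,0]},
])

```text
t: 42.15
tcp_pos: [0.4959, -0.1346, 0.2314]
eef_rot: [0.001, 0.692, 0.722, 0.002]
force: [-0.5, 1.7, 2.7]
gripper_width: 0.116
grip_force: 30.0
```

```bash
python3 - <<'E'
from h import *
st=sense(); print(st['tcp_pos'].round(4),st['force'].round(1),st['gripper_width'],st['grip_force'])
d=np.array([np.cos(.043),np.sin(.043)]); h=np.array([.4325,-.139])+.155*d
v=st['tcp_pos']; print('angle',np.arctan2(v[2]+.0205-.125,-(v[:2]-h)@d), np.hypot(v[2]+.0205-.125,(v[:2]-h)@d))
E
```

```text
[ 0.4959 -0.1346  0.2314] [-0.5  1.7  2.7] 0.11593777706318878 30.005710422992706
angle 0.9462442431262735 0.15647620451823188
```

>>> carry_out([
  {"linear":[0,-1.2,1.0],"turn":[0,0,0]},
  {"linear":[0,-2.3,2.1],"turn":[0,0,0]},
  {"linear":[0,-3.3,3.3],"turn":[0,0,0]},
  {"linear":[0,-4.1,4.6],"turn":[0,0,0]},
  {"linear":[0,-4.8,6.0],"turn":[0,0,0]},
  {"linear":[0,-5.4,7.4],"turn":[0,0,0]},
  {"linear":[0,-5.7,8.1],"turn":[0,0,0]},
  {"linear":[0,-5.9,8.8],"turn":[0,0,0]},
])

```text
t: 42.82
tcp_pos: [0.4367, -0.1371, 0.1419]
eef_rot: [0.0, 0.692, 0.722, 0.001]
force: [-2.0, 0.6, 0.4]
gripper_width: 0.119
grip_force: 30.0
```

>>> carry_out([
  {"linear":[0,-0.2,0.7],"turn":[0,0,0]},
  {"linear":[0,-0.3,1.4],"turn":[0,0,0]},
  {"linear":[0,-0.4,2.1],"turn":[0,0,0]},
  {"linear":[0,-0.4,2.8],"turn":[0,0,0]},
  {"linear":[0,-0.4,3.3],"turn":[0,0,0]},
  {"linear":[0,-0.4,3.6],"turn":[0,0,0]},
  {"linear":[0,-0.4,3.8],"turn":[0,0,0]},
  {"linear":[0,-0.4,3.8],"turn":[0,0,0]},
])

```text
t: 43.48
tcp_pos: [0.4317, -0.1374, 0.1023]
eef_rot: [-0.001, 0.692, 0.722, -0.001]
force: [-5.6, -1.2, -1.3]
gripper_width: 0.119
grip_force: 30.0
```

```bash
python3 - <<'E'
from h import *
st=sense(); print(st['tcp_pos'].round(4),st['force'].round(1),st['gripper_width'],st['grip_force'])
d=np.array([np.cos(.043),np.sin(.043)]); h=np.array([.4325,-.139])+.155*d
v=st['tcp_pos']; print('angle',np.arctan2(v[2]+.0205-.125,-(v[:2]-h)@d), np.hypot(v[2]+.0205-.125,(v[:2]-h)@d))
E
```

```text
[ 0.4317 -0.1374  0.1023] [-5.6 -1.2 -1.3] 0.1193717515792335 30.009169578552246
angle -0.014344726530642612 0.1557055411784416
```

>>> carry_out([
  {"linear":[0,0.1,0.1],"turn":[0,0,0]},
  {"linear":[0,0.1,0.2],"turn":[0,0,0]},
  {"linear":[0,0.1,0.3],"turn":[0,0,0]},
  {"linear":[0,0.1,0.4],"turn":[0,0,0]},
])

```text
t: 43.82
tcp_pos: [0.4319, -0.1375, 0.0999]
eef_rot: [-0.002, 0.692, 0.722, -0.0]
force: [-21.6, 0.9, 45.7]
gripper_width: 0.12
grip_force: 30.0
```

>>> carry_out([
  {"linear":[0,0,0.1],"turn":[0,0,0]},
  {"linear":[0,0,0.2],"turn":[0,0,0]},
  {"linear":[0,0,0.2],"turn":[0,0,0]},
])

```text
t: 44.07
tcp_pos: [0.4318, -0.1378, 0.098]
eef_rot: [-0.002, 0.692, 0.722, -0.0]
force: [-19.0, -0.2, 37.4]
gripper_width: 0.119
grip_force: 30.0
```

Firmly on the shut stop. Release, withdraw upward and check.

>>> carry_out([
  {"linear":[0,0,-0.2],"turn":[0,0,0]},
  {"linear":[0,0,-0.3],"turn":[0,0,0]},
  {"linear":[0,0,-0.3],"turn":[0,0,0]},
])

```text
t: 44.32
tcp_pos: [0.4318, -0.1378, 0.0995]
eef_rot: [-0.001, 0.692, 0.722, -0.001]
force: [-8.1, -4.2, -2.4]
gripper_width: 0.124
grip_force: 30.0
```

>>> carry_out([
  {"linear":[0,0,0],"turn":[0,0,0]},
  {"linear":[0,0,0],"turn":[0,0,0]},
  {"linear":[0,0,0],"turn":[0,0,0]},
  {"linear":[0,0,0],"turn":[0,0,0]},
], fingers=24)

```text
t: 44.65
tcp_pos: [0.4348, -0.137, 0.1004]
eef_rot: [0.001, 0.692, 0.722, 0.0]
force: [0.1, 0.2, -0.7]
gripper_width: 0.239
grip_force: 0.0
```

>>> carry_out([
  {"linear":[0,0,-1.5],"turn":[0,0,0]},
  {"linear":[0,0,-3],"turn":[0,0,0]},
  {"linear":[0,0,-6],"turn":[0,0,0]},
  {"linear":[0,0,-10],"turn":[0,0,0]},
  {"linear":[3,-4,-13],"turn":[0,0,0]},
  {"linear":[7,-5,-14],"turn":[0,0,0]},
  {"linear":[11,-5,-14],"turn":[0,0,0]},
  {"linear":[15,-5,-14],"turn":[0,0,0]},
])

```text
t: 45.32
tcp_pos: [0.3781, 0.0002, 0.2417]
eef_rot: [0.0, 0.692, 0.721, 0.003]
force: [1.3, 0.6, 0.9]
gripper_width: 0.239
grip_force: 0.0
```

>>> carry_out([
  {"linear":[4,0,0],"turn":[0,0,0]},
  {"linear":[8,0,0],"turn":[0,0,0]},
  {"linear":[10,0,0],"turn":[0,0,0]},
  {"linear":[10,0,0],"turn":[0,0,0]},
])

```text
t: 45.65
tcp_pos: [0.374, 0.1038, 0.2403]
eef_rot: [-0.0, 0.689, 0.725, 0.001]
force: [0.9, -0.3, 0.7]
gripper_width: 0.24
grip_force: 0.0
```

```bash
python3 - <<'E'
from plan import *
from cups import tops
st=sense(); print(st['tcp_pos'],st['force'])
s=snap('top','t9'); P=pts(s); z=P[...,2]
for n,(x,y) in dict(front=(.475,.0),back=(.56,.0),front2=(.482,-.25),back2=(.565,-.25),bar=(.431,-.09),bar2=(.4335,-.16)).items():
    m=(abs(P[...,0]-x)<.005)&(abs(P[...,1]-y)<.025)&(z>.1)&(z<.2); print(n,z[m].mean(),m.sum())
m=(z>.076)&(z<.095)&(P[...,0]>.44)&(P[...,0]<.56)&(P[...,1]>-.34)&(P[...,1]<-.2); q=P[m]; print('handle',q.mean(0) if len(q) else 0,len(q))
print('crate',tops(s,.074,.094,.38,.6,.38,.49))
E
```

```text
[0.37403094 0.10382674 0.2402819 ] [ 0.86162408 -0.30513781  0.65744496]
front 0.12737061043310666 116
back 0.12763862893201194 99
front2 0.12863892062092538 114
back2 0.12734008658406878 110
bar 0.1301744766746399 96
bar2 0.12985440632175305 114
handle [ 0.47297956 -0.27284982  0.08434294] 19
crate [(0.4401, 0.4337, 0.0298, 0.084, 554), (0.5213, 0.4336, 0.0298, 0.0841, 550)]
```

View pics/t9.png

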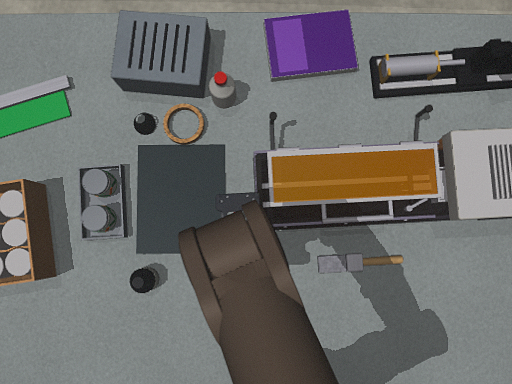

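The flap is level and shut (panel z≈0.127 front and back), and both cured tumblers stand in the crate at (97,181) and (98,217). The mat is empty, the catch is out and the arm is clear. Handing in.

```bash
python3 -c "
from station import *
print(job_done())"
```

```text
the job is handed in; nothing more can be done
None
```

I handed the job in, and the hand-in gave no verdict: the two cured tumblers stand in the crate, the two printed tumblers are in the carriage under the hood with the catch out behind it (I could not see them once they were under it), and the flap is shut.

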